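# Lay out the riveting post under its hinged stop

### The job

Lift the hinged steel stop by its cast lever until it swings back and rests on its stop, uncovering the steel bed. Then set the brass gauge block in the middle of the bed with its long side parallel to the hinge, stand one rivet snap off each end of the block, in line with it and about 30 mm clear, and stand every copper rivet from the dish on its head in one straight row parallel to the block, midway between the block and the bed's front edge, within the span of the snaps and not touching one another. Leave the stop open and do not disturb the oil can, the hammer or the tin.

Things in the scene. Friction and masses are not known exactly. Their poses are not given: they have to be found in the camera images.
- bed: dark steel bed plate fixed on the counter, 240 mm deep (x), 300 mm wide (y), 10 mm thick; origin: centre of its underside. Its x points from the front edge (robot side) to the hinge, its y runs along the hinge. Things are laid out on its top face, 10 mm above the origin. Hinge posts, 24 x 14 mm, 60 mm tall, stand at its x = +105 mm, y = -138 and +138 mm
- hinge (a point): middle of the hinge axis of the stop: on the bed at x = +105 mm, 50 mm above the bed's underside; the axis runs along the bed's y
- stop (a joint): hinged stop, rad: 0 shut, level 45 mm over the counter; grows as it is lifted; 1.75 resting open, a little past upright. 0.55 kg with its lever, centre of mass about 110 mm from the hinge; light hinge: it falls shut if released below about 1.57, falls open above. The galvanized plate is 240 mm wide and spans 10 to 160 mm from the hinge
- lever_grip (a point): centre of the round boss that ends the cast lever, at which to pinch it: 28 mm across, 26 mm wide along the hinge axis, its flat sides facing along that axis. It lies 230 mm from the hinge axis along the lever and 8 mm above the axis when shut, and turns with the stop. The lever is a straight bar, 18 mm wide and 20 mm thick, fixed along the middle of the stop, square to the hinge
- gauge: brass rivet gauge block, 0.58 kg, 32 mm (its x) by 90 mm (its y, long side) by 24 mm tall, with a row of dark round gauge holes of falling size on top; origin at the centre of its underside, z up. Loose, at first on the counter beside the bed
- snap_a: bright steel rivet snap (a stubby die), 0.32 kg, standing upright on its flange: flange 48 mm across and 10 mm thick, on it a round body 28 mm across and 36 mm tall with a dark cup in its top (46 mm in all). Origin: centre of the flange's underside, z up. The two snaps are alike and interchangeable
- snap_b: bright steel rivet snap (a stubby die), 0.32 kg, standing upright on its flange: flange 48 mm across and 10 mm thick, on it a round body 28 mm across and 36 mm tall with a dark cup in its top (46 mm in all). Origin: centre of the flange's underside, z up. The two snaps are alike and interchangeable
- dish: olive-drab square tin dish fixed on the counter, 140 by 140 mm outside, 3 mm thick floor and walls, 18 mm tall; origin at the centre of its underside. It may stand to the left or the right of the bed
- rivet0: oversized copper rivet, 0.16 kg, standing on its flat round head with the shank up: head 34 mm across and 12 mm thick, shank 18 mm across and 30 mm long above it (42 mm in all). Origin: centre of the head's underside, z along the shank. Two to four of the four rivets are present, at first in the dish; an absent one reads None
- rivet1: oversized copper rivet, 0.16 kg, standing on its flat round head with the shank up: head 34 mm across and 12 mm thick, shank 18 mm across and 30 mm long above it (42 mm in all). Origin: centre of the head's underside, z along the shank. Two to four of the four rivets are present, at first in the dish; an absent one reads None
- rivet2: oversized copper rivet, 0.16 kg, standing on its flat round head with the shank up: head 34 mm across and 12 mm thick, shank 18 mm across and 30 mm long above it (42 mm in all). Origin: centre of the head's underside, z along the shank. Two to four of the four rivets are present, at first in the dish; an absent one reads None
- rivet3: oversized copper rivet, 0.16 kg, standing on its flat round head with the shank up: head 34 mm across and 12 mm thick, shank 18 mm across and 30 mm long above it (42 mm in all). Origin: centre of the head's underside, z along the shank. Two to four of the four rivets are present, at first in the dish; an absent one reads None
- oil_can: bystander: olive oil can, 72 mm across, 150 mm tall with its spout, beyond the bed; leave alone
- hammer: bystander: hammer, 220 mm long, lying on the counter to the left beyond the bed; leave alone
- tin: bystander: grey metal can, 72 mm across, 85 mm tall, beyond the bed; leave alone
There are look-alikes about, which are no part of the job. Leave any green look-alike of the rivet3 alone.

How it is judged:
On the way:
1. the stop is lifted and rests open (joint above 1.66 rad) (value of joint stop above 1.66 rad), for 0.3 s.
At the end, for the whole second after the job is handed in: Stop open >1.66 rad. Block at bed centre +-12 mm, parallel to hinge +-0.12 rad. A snap off each end, +-14 mm in line, 15-45 mm clear. Rivets 53-83 mm in front of bed centre, within 105 mm sideways, centres >37 mm apart. All on the bed, upright +-0.12 rad, at rest (value of joint stop above 1.66 rad and z of gauge in the frame of bed between 0.006 and 0.016 m and angle between each of gauge, snap_a, snap_b, rivet0, rivet1, rivet2, rivet3's own z axis and vertical below 0.12 rad and linear speed of each of gauge, snap_a, snap_b, rivet0, rivet1, rivet2, rivet3 below 0.02 m/s and x of gauge in the frame of bed between -0.012 and 0.012 m and y of gauge in the frame of bed between -0.012 and 0.012 m and angle between the y axis of gauge and the y axis of bed, either way round below 0.12 rad and z of snap_a in the frame of bed between 0.006 and 0.016 m and x of snap_a in the frame of gauge between -0.014 and 0.014 m and z of snap_b in the frame of bed between 0.006 and 0.016 m and x of snap_b in the frame of gauge between -0.014 and 0.014 m and ((y of snap_a in the frame of gauge between 0.084 and 0.114 m and y of snap_b in the frame of gauge between -0.114 and -0.084 m) or (y of snap_a in the frame of gauge between -0.114 and -0.084 m and y of snap_b in the frame of gauge between 0.084 and 0.114 m)) and z of rivet0 in the frame of bed between 0.006 and 0.016 m and x of rivet0 in the frame of bed between -0.083 and -0.053 m and y of rivet0 in the frame of bed between -0.105 and 0.105 m and z of rivet1 in the frame of bed between 0.006 and 0.016 m and x of rivet1 in the frame of bed between -0.083 and -0.053 m and y of rivet1 in the frame of bed between -0.105 and 0.105 m and horizontal distance between each of rivet1, rivet2, rivet3 and rivet0 above 0.037 m and z of rivet2 in the frame of bed between 0.006 and 0.016 m and x of rivet2 in the frame of bed between -0.083 and -0.053 m and y of rivet2 in the frame of bed between -0.105 and 0.105 m and horizontal distance between each of rivet2, rivet3 and rivet1 above 0.037 m and z of rivet3 in the frame of bed between 0.006 and 0.016 m and x of rivet3 in the frame of bed between -0.083 and -0.053 m and y of rivet3 in the frame of bed between -0.105 and 0.105 m and horizontal distance between rivet3 and rivet2 above 0.037 m); the robot touches nothing.
It fails at once if the oil can is shifted more than 30 mm (distance of oil_can from where it was at the start of the episode above 0.03 m).
It fails at once if the hammer is shifted more than 30 mm (distance of hammer from where it was at the start of the episode above 0.03 m).
It fails at once if the tin is shifted more than 30 mm (distance of tin from where it was at the start of the episode above 0.03 m).
Of rivet0, rivet1, rivet2, rivet3 only 2 to 4 are there at a start; the rules pass over those that are not, and their reading is None.
At some moment in a run one of snap_a, snap_b may be knocked a few centimetres aside while the robot is not near it.
It also fails if it takes over 210 s, if anything falls off the work surface, if the arm or the gripper's body presses on something with over 40 N, if the wrist force passes 120 N, or if a joint passes its speed limit or range.

### The arm

A 6-joint arm with a two-finger parallel gripper is mounted at the origin on the work surface. World frame = base frame: x ahead of the robot, y to its left, z up, the work surface at z = 0. Lengths are in m, angles in rad, forces in N, time in s.
With the tool pointing down it reaches from about 0.275 to 0.85 m from the base axis. Payload 19 kg.
Tool frame: the origin (TCP) lies on the centre line of the jaws, within the pads' length; the fingertips stand 25 mm ahead of it and the grasp point (between the pads) lies 6 mm ahead of it; z points along the fingers, x is the direction in which the jaws open and shut, and the axes are right-handed (so a half turn about z gives the same grasp; the last joint's range is limited). The gripper opens to 85 mm and grips with 20 to 120 N. Pads are 22 mm wide; open, the fingers measure 114 mm over their backs; the gripper's body (76 mm by 85 mm) begins 54 mm behind the grasp point. The pads swing forward as they close: fully open they stand 13 mm farther back than shut.
Start: joints at [-1.368, 0.15, 1.437, -0, 1.554, -0.134], TCP at [0.19, -0.543, 0.256] pointing down, gripper open.
Joint ranges: [-2.8, 2.8], [-0.68, 2.1], [0.12, 2.68], [-1.39, 4.53], [0.16, 2.79], [-2.81, 2.81]. Speed limits (rad/s): [1.89, 1.89, 2.22, 3.01, 3.01, 3.01].

### API

Orientations are given as a 3x3 rotation matrix whose columns are the frame's x, y, z axes.
In Python, from bench import manip, vision, hand_in gives the robot as it stands.
- The arm moves only by the tool drive_tool, never from a script. Its argument "steps" is a list of rows, each a list of 5 numbers: the opening, from -1 (shut) to 1 (fully open), so that 0 is half open, then the shift along the world's x, y, z in cm, then the turn about the world's z in degrees. A call has 1 to 5 rows; each row shifts and turns the pose as measured when the row begins; what a row does not reach is not made up. A row lasts 1/10 s, in which the tool goes at most 50 mm and 8.59 degrees, less where a joint would pass 70% of its speed; a pose out of reach is approached as far as the arm can. A call is refused whole if a number of a shift passes 5 or a number of a turn 8.59, either way. A call with a gripper value outside its range is refused whole. The fingers move at their own pace and stop on an object; "force" is the grip in N (left out, the last holds). Time passes only in rows, so rows that do not move let the fingers close. It gives the time, the measured TCP pose, the force and the opening at its end, in the units of the state.
- manip.get_obs(): the state, without advancing time (a new reading comes with each control period).
- vision.get_image(name): name is "scene" or "top"; returns a dict with "pixels" (400x640x3 uint8, blue, green, red), "depth" (400x640 float32, m along the optical axis (not along the pixel's ray), 0 where there is no reading), "fx", "fy", "cx", "cy" (pixels), "rvec" (rotation vector, rad) and "tvec" (3), from world to camera coordinates, as OpenCV has them. Camera axes: x right, y down, z forward; pixel columns grow to the right and rows downward; lengths in m; the calibration is good to about 2 mm. A picture is of the moment at which its call begins.
- hand_in(): hands the job in, once; it reports no verdict.
The state is a dict: "time_s": time; "q": joint angles; "qd": joint speeds; "effort": joint torques, N m; "position": TCP position; "eef_rot": TCP orientation; "wrist_force": force on the tool from outside, world axes, zero at the start; "wrist_torque": the same for the moment, N m; "opening": opening from 0.0 (shut) to 1.0 (fully open).
Only numpy, scipy, OpenCV 4.12 (cv2) and the standard library are available. Lean on these libraries where they do the work, as an engineer would, in place of code of your own. Each camera call takes 0.05 s, during which the arm holds its last target.

## Working session

There is one attempt and no reset: what is moved stays moved. The work goes in short steps, Python scripts to look and compute and a tool call to move; the robot and the scene stay as the last step left them, time stands still between calls to the robot, and variables do not carry over. Pictures are saved under pics/ and viewed, and the job is handed in when it is done.

Besides the shell and the picture viewer there is one more tool, called after "Request:" in YAML: its name, and indented under it one key for each argument. drive_tool: Moves the arm, as the interface text tells. Its arguments: {"type":"object","properties":{"steps":{"type":"array","items":{"type":"array","items":{"type":"number"}}},"force":{"type":"number"}},"required":["steps"]}

```bash
mkdir -p pics; ls; cat > h.py <<'E'
import numpy as np, cv2
from bench import manip, vision, hand_in
def cam(n):
    d=vision.get_image(n); R,_=cv2.Rodrigues(np.array(d['rvec'],float)); d['R']=R; d['t']=np.array(d['tvec'],float).ravel(); return d
def pt(d,u,v):
    z=d['depth'][int(v),int(u)]; c=np.array([(u-d['cx'])/d['fx']*z,(v-d['cy'])/d['fy']*z,z]); return d['R'].T@(c-d['t'])
def ray(d,u,v,z):
    c=np.array([(u-d['cx'])/d['fx'],(v-d['cy'])/d['fy'],1]); w=d['R'].T@c; o=-d['R'].T@d['t']; return o+w*(z-o[2])/w[2]
def cloud(d):
    v,u=np.mgrid[0:400,0:640]; z=d['depth']; c=np.stack([(u-d['cx'])/d['fx']*z,(v-d['cy'])/d['fy']*z,z],-1); return (c-d['t'])@d['R']
def proj(d,p):
    c=d['R']@np.array(p)+d['t']; return c[0]/c[2]*d['fx']+d['cx'],c[1]/c[2]*d['fy']+d['cy']
def save(d,n,crop=None,s=1):
    im=d['pixels']
    if crop: im=im[crop[1]:crop[3],crop[0]:crop[2]]
    cv2.imwrite('pics/'+n,cv2.resize(im,None,fx=s,fy=s,interpolation=cv2.INTER_CUBIC))
E
python3 - <<'E'
from h import *
for n in('scene','top'):
    d=cam(n); save(d,n+'0.png'); print(n,-d['R'].T@d['t'],d['fx'])
    np.savez(n+'0.npz',**d)
o=manip.get_obs(); print(o)
E
```

```text
pics
scene [0.91668484 0.49904352 0.89848715] 369.7216392260539
top [ 0.39299879 -0.00882258  1.05832424] 439.14186338845633
{'time_s': 0.1, 'q': array([-1.36800829e+00,  1.50931338e-01,  1.43792376e+00, -1.51654156e-05,
        1.55378669e+00, -1.33980756e-01]), 'qd': array([ 0.0006065 , -0.00129333, -0.00081378,  0.00164977,  0.00175801,
       -0.00114994]), 'effort': array([ 6.70155772e-03, -7.14385843e+01, -5.71797431e+01,  3.03825218e-04,
        7.28082014e-03,  2.85724519e-05]), 'position': array([ 0.1899535 , -0.54252782,  0.25575997]), 'eef_rot': array([[ 3.30439249e-01, -9.43827236e-01, -2.26149840e-04],
       [-9.43826688e-01, -3.30439303e-01,  1.02458548e-03],
       [-1.04176048e-03, -1.25117003e-04, -9.99999450e-01]]), 'wrist_force': array([-0.44198719, -0.47797598,  0.01454704]), 'wrist_torque': array([ 0.03254927, -0.00613443, -0.04298048]), 'opening': 0.999318982918969}
```

View pics/scene0.png

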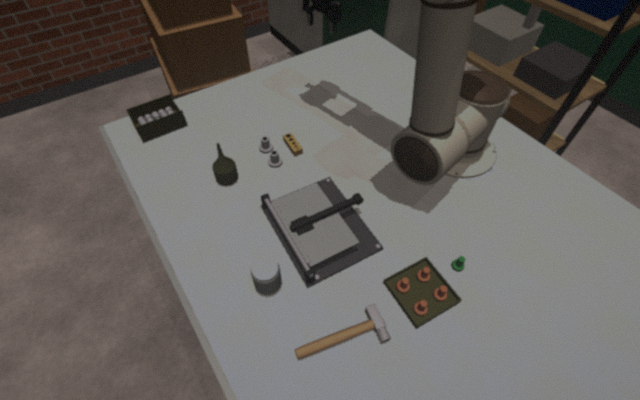

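View pics/top0.png

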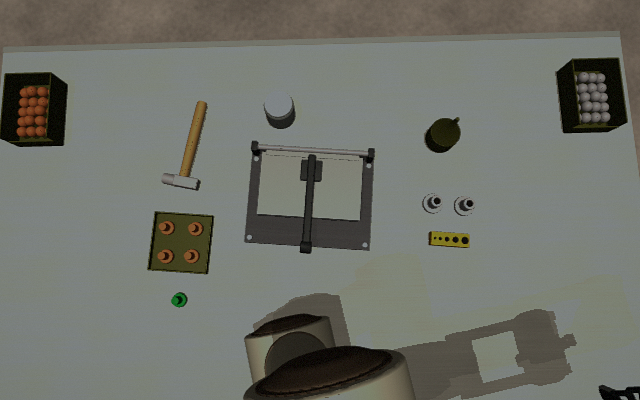

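The top view shows the stop at (310,190) with its lever boss at (306,247). The dish at (181,243) holds four copper rivets at (166,227), (195,228), (165,256) and (191,256). The snaps are at (433,203) and (464,205), and the gauge is at (449,239).

Things that could be mistaken for the targets:
- **Rivets:** the green one at (179,299) is the decoy, and the orange balls in the box at (33,110) are not rivets.
- **Snaps:** the white balls at (592,97) are not snaps.

I choose the four copper rivets in the dish. Next I'll check that in a crop and measure.

```bash
python3 - <<'E'
from h import *
d=dict(np.load('top0.npz')); 
a=d['pixels'][200:320,140:230]; b=d['pixels'][180:300,400:490]
cv2.imwrite('pics/crop0.png',cv2.resize(np.hstack([a,b]),None,fx=4,fy=4,interpolation=cv2.INTER_CUBIC))
P=cloud(d); hsv=cv2.cvtColor(d['pixels'],cv2.COLOR_BGR2HSV)
Z=P[...,2]
def comps(m,name,lo=8):
    n,l,s,c=cv2.connectedComponentsWithStats(m.astype(np.uint8))
    for i in range(1,n):
        if s[i,4]>=lo:
            q=P[l==i]; print(name,s[i,4],c[i].round(1),'mean',q.mean(0).round(4),'zmax',q[:,2].max().round(4))
R=np.zeros(Z.shape,bool);R[205:310,140:220]=1
comps((Z>.036)&R,'rivtop')
R=np.zeros(Z.shape,bool);R[180:225,410:485]=1
comps((Z>.041)&R,'snap')
R=np.zeros(Z.shape,bool);R[225:255,415:485]=1
m=(Z>.02)&R; comps(m,'gauge')
q=P[m]; r=cv2.minAreaRect((q[:,:2]*1000).astype(np.float32)); print(r)
# posts
R=np.zeros(Z.shape,bool);R[135:260,235:385]=1
comps((Z>.056)&R,'posts')
for u,v in [(306,247),(310,190),(310,170),(275,190),(345,190),(306,235)]: print(u,v,pt(d,u,v).round(4))
# bed
for u,v in [(247,243),(368,248),(252,150),(372,155),(280,235),(340,235)]: print(u,v,pt(d,u,v).round(4), ray(d,u,v,.01).round(4))
m=(Z>.005)&(Z<.016)&R; m[:, :]&=R
q=P[m]; print('bed',cv2.minAreaRect((q[:,:2]*1000).astype(np.float32)),m.sum())
m=(Z>.035)&(Z<.05)&R; q=P[m]; print('plate',cv2.minAreaRect((q[:,:2]*1000).astype(np.float32)),m.sum())
E
```

```text
rivtop 53 [162.7 226.1] mean [0.5041 0.3534 0.0429] zmax 0.0473
rivtop 53 [192.  227.1] mean [0.5    0.285  0.0436] zmax 0.0491
rivtop 55 [161.6 255.5] mean [0.4356 0.3472 0.0622] zmax 1.0583
rivtop 55 [187.8 255.4] mean [0.4349 0.2933 0.0434] zmax 0.0476
rivtop 55 [174.7 300.4] mean [0.3342 0.322  0.0404] zmax 0.045
snap 106 [436.3 200.5] mean [ 0.548  -0.285   0.0453] zmax 0.0495
snap 105 [469.  203.2] mean [ 0.5397 -0.3604  0.0454] zmax 0.0498
gauge 516 [449.9 238.9] mean [ 0.459  -0.3157  0.0275] zmax 1.0583
((441.44818115234375, -184.59207153320312), (49.8919563293457, 361.2198791503906), 7.546446323394775)
posts 67 [254.6 145.4] mean [0.6835 0.1345 0.0738] zmax 1.0583
posts 10 [263.2 146.4] mean [0.6852 0.1165 0.0576] zmax 0.0596
posts 63 [370.9 152.4] mean [ 0.6635 -0.136   0.0591] zmax 0.0634
posts 8 [361.6 152. ] mean [ 0.6657 -0.1145  0.0571] zmax 0.0583
posts 900 [308.5 203.1] mean [0.5465 0.0125 0.0694] zmax 1.0583
306 247 [0.4461 0.0203 0.0692]
310 190 [0.5764 0.0085 0.0663]
310 170 [0.6235 0.0074 0.066 ]
275 190 [0.582  0.0907 0.0475]
345 190 [ 0.5775 -0.0729  0.0495]
306 235 [0.4734 0.0198 0.0656]
247 243 [0.4628 0.1639 0.0016] [0.4623 0.1625 0.01  ]
368 248 [ 0.4433 -0.1252  0.0104] [ 0.4433 -0.1252  0.01  ]
252 150 [0.6765 0.1425 0.06  ] [0.6907 0.1501 0.01  ]
372 155 [ 0.6573 -0.1383  0.059 ] [ 0.6703 -0.1446  0.01  ]
280 235 [0.4794 0.0835 0.0101] [0.4794 0.0836 0.01  ]
340 235 [ 0.4759 -0.0598  0.0091] [ 0.4759 -0.0597  0.01  ]
bed ((584.2923583984375, -0.86798095703125), (329.4642028808594, 275.5941162109375), 87.14289855957031) 4580
plate ((597.9801025390625, 8.32928466796875), (288.8501281738281, 168.51376342773438), 83.2260971069336) 5145
```

View pics/crop0.png

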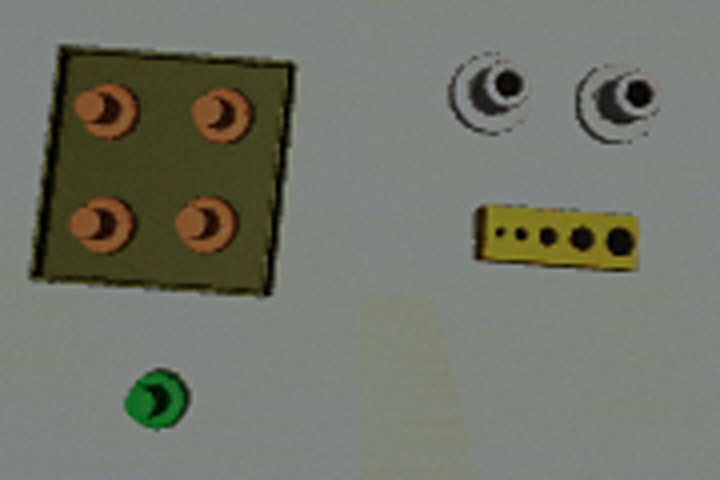

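The crop confirms four copper rivets standing in the dish, with the green decoy outside it. The two snaps and the brass block are on the right. I'll refine the bed frame and object positions with ray casts.

```bash
python3 - <<'E'
from h import *
d=dict(np.load('top0.npz')); hsv=cv2.cvtColor(d['pixels'],cv2.COLOR_BGR2HSV)
H,S,V=[hsv[...,i].astype(int) for i in range(3)]
print('V bed',V[235,280],'counter',V[235,235],'plate',V[190,275])
# gauge
m=((H>15)&(H<35)&(S>120)&(V>60)); m[:225]=0;m[255:]=0;m[:,:415]=0;m[:,485:]=0
ys,xs=np.nonzero(m); hull=cv2.convexHull(np.stack([xs,ys],1).astype(np.int32))
q=np.array([ray(d,u,v,.024)[:2] for u,v in hull[:,0,:]]); print('gauge',m.sum(),cv2.minAreaRect((q*1000).astype(np.float32)))
# rivets tops: depth band
Z=cloud(d)[...,2]
def tops(lo,hi,box,zc):
    m=(Z>lo)&(Z<hi); k=np.zeros_like(m); k[box[1]:box[3],box[0]:box[2]]=1; m&=k
    n,l,s,c=cv2.connectedComponentsWithStats(m.astype(np.uint8))
    for i in range(1,n):
        if s[i,4]>25: print(s[i,4],c[i].round(1),ray(d,*c[i],zc).round(4))
tops(.036,.055,(140,205,220,290),.045)
tops(.040,.055,(410,180,490,225),.046)
# bed edges: dark threshold
dark=V<100
for name,pts in {'front':[(u,None) for u in range(260,360,8) if abs(u-306)>12],}.items():
    L=[]
    for u,_ in pts:
        col=V[225:262,u]; g=np.diff(col); k=np.argmax(g); L.append(ray(d,u,225+k+.5,.01)[:2])
    L=np.array(L); f=np.polyfit(L[:,1],L[:,0],1); print('front x=a*y+b',f,'res',np.std(L[:,0]-np.polyval(f,L[:,1])))
for nm,sl in(('left',(236,262)),('right',(362,388))):
    L=[]
    for v in range(170,240,5):
        r=V[v,sl[0]:sl[1]]; g=np.diff(r); k=np.argmin(g) if nm=='left' else np.argmax(g); L.append(ray(d,sl[0]+k+.5,v,.01)[:2])
    L=np.array(L); f=np.polyfit(L[:,0],L[:,1],1); r=L[:,1]-np.polyval(f,L[:,0]);k=abs(r)<.004;f=np.polyfit(L[k,0],L[k,1],1); print(nm,'y=a x+b',f,r.round(4))
E
```

```text
V bed 59 counter 132 plate 134
gauge 429 ((458.6649169921875, -314.76483154296875), (88.89730072021484, 33.20302963256836), 84.4574966430664)
53 [162.7 226.1] [0.5039 0.3527 0.045 ]
53 [192.  227.1] [0.4999 0.2846 0.045 ]
54 [161.5 255.4] [0.4364 0.3534 0.045 ]
55 [187.8 255.4] [0.4348 0.2928 0.045 ]
112 [436.3 200.6] [ 0.5475 -0.2847  0.046 ]
111 [468.8 203.3] [ 0.5393 -0.3598  0.046 ]
front x=a*y+b [0.09264392 0.44878713] res 0.0006029273779493178
left y=a x+b [-0.07911921  0.20613666] [-0.0006 -0.0012 -0.0018  0.     -0.0006  0.0012  0.0006  0.      0.0019
  0.0013  0.0031  0.0025  0.0043 -0.0107]
right y=a x+b [-0.08757403 -0.09041891] [-0.0008  0.0011  0.0005 -0.     -0.0006 -0.0011  0.0008  0.0002 -0.0003
 -0.0008  0.0011  0.0005 -0.     -0.0005]
```

Request:
drive_tool:
  steps:
    - [0.3,2,4.4,0,-5]
    - [0.3,2,4.4,0,-5]
    - [0.3,2,4.4,0,-5]
    - [0.3,2,4.4,0,-5]
    - [0.3,2,4.4,0,-4]
  force: 60

```text
time_s: 0.6
position: [0.2891, -0.3185, 0.2518]
eef_rot: [[-0.103, -0.995, -0.001], [-0.995, 0.103, 0.006], [-0.006, 0.001, -1.0]]
wrist_force: [1.9, 0.0, 0.6]
opening: 0.653
```

Request:
drive_tool:
  steps:
    - [0.3,2.2,4.6,0,1]
    - [0.3,2.2,4.6,0,0]
    - [0.3,2.2,4.6,0,0]
    - [0.3,2.2,4.6,0,0]
    - [0.3,2.2,4.6,0,0]

```text
time_s: 1.1
position: [0.394, -0.0914, 0.2516]
eef_rot: [[-0.091, -0.996, 0.0], [-0.996, 0.091, 0.006], [-0.006, 0.0, -1.0]]
wrist_force: [0.7, -1.1, 0.6]
opening: 0.649
```

Request:
drive_tool:
  steps:
    - [0.3,1.5,4,-3,0]
    - [0.3,1.5,3,-3,0]
    - [0.3,1.1,2,-3,0]
    - [0.3,0,0,0,0]

```text
time_s: 1.5
position: [0.4355, 0.0047, 0.1613]
eef_rot: [[-0.085, -0.996, 0.003], [-0.996, 0.085, 0.006], [-0.006, -0.003, -1.0]]
wrist_force: [-0.8, 0.2, 0.0]
opening: 0.651
```

Request:
drive_tool:
  steps:
    - [0.3,1.0,1.6,-2,0]
    - [0.3,0,0,-3,0]
    - [0.3,0,0,-3,0]
    - [0.3,0,0,-1.5,0]
    - [0.3,0,0,0,0]

```text
time_s: 2.0
position: [0.4462, 0.02, 0.0659]
eef_rot: [[-0.083, -0.997, 0.005], [-0.997, 0.083, 0.005], [-0.005, -0.005, -1.0]]
wrist_force: [-0.2, -0.4, -0.1]
opening: 0.65
```

```bash
python3 - <<'E'
from h import *
o=manip.get_obs(); print(o['position'],o['q'],o['wrist_force'])
d=cam('scene'); save(d,'s1.png',(250,120,450,290),4)
E
```

```text
[0.44618595 0.02000188 0.06586556] [-0.13151611  0.03232238  1.97394694  0.00572386  1.1309757   1.51999306] [-0.20170632 -0.36141779 -0.11277855]
```

View pics/s1.png

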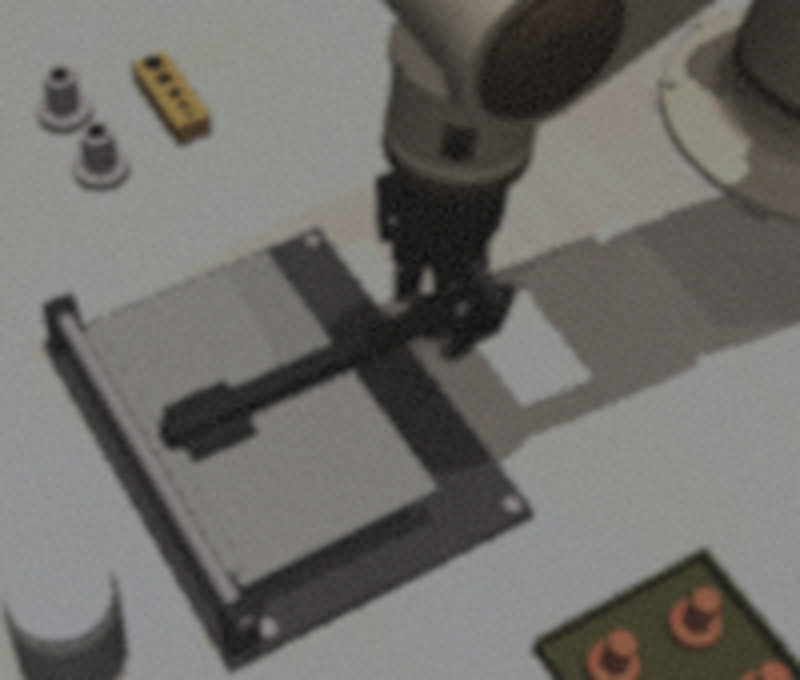

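The fingers straddle the boss at about (430,300) in the crop. I'll close them.

Request:
drive_tool:
  steps:
    - [-1,0,0,0,0]
    - [-1,0,0,0,0]
    - [-1,0,0,0,0]
    - [-1,0,0,0,0]
    - [-1,0,0,0,0]
  force: 45

```text
time_s: 2.55
position: [0.4478, 0.0211, 0.0716]
eef_rot: [[-0.084, -0.996, 0.01], [-0.996, 0.084, 0.008], [-0.009, -0.01, -1.0]]
wrist_force: [-0.0, 0.9, -4.7]
opening: 0.295
```

```bash
python3 - <<'E'
import numpy as np
r=.2301;d=.0348;x=np.array([.9966,-.083])
p=lambda t:np.array([*( -r*np.cos(t+d)*x),r*np.sin(t+d)])
T=np.linspace(0,1.72,16)
for a,b in zip(T[:-1],T[1:]): print(round(b,2),((p(b)-p(a))*100).round(2), ((p(b)-p(0))*100).round(2))
E
```

```text
0.11 [ 0.24 -0.02  2.63] [ 0.24 -0.02  2.63]
0.23 [ 0.54 -0.04  2.58] [ 0.78 -0.07  5.21]
0.34 [ 0.83 -0.07  2.5 ] [ 1.61 -0.13  7.71]
0.46 [ 1.11 -0.09  2.39] [ 2.72 -0.23 10.1 ]
0.57 [ 1.38 -0.11  2.25] [ 4.1  -0.34 12.35]
0.69 [ 1.62 -0.14  2.07] [ 5.72 -0.48 14.42]
0.8 [ 1.85 -0.15  1.87] [ 7.57 -0.63 16.29]
0.92 [ 2.05 -0.17  1.65] [ 9.62 -0.8  17.94]
1.03 [ 2.22 -0.19  1.4 ] [11.84 -0.99 19.35]
1.15 [ 2.37 -0.2   1.14] [14.21 -1.18 20.49]
1.26 [ 2.48 -0.21  0.86] [16.7  -1.39 21.35]
1.38 [ 2.57 -0.21  0.57] [19.26 -1.6  21.92]
1.49 [ 2.61 -0.22  0.27] [21.88 -1.82 22.19]
1.61 [ 2.63 -0.22 -0.03] [24.51 -2.04 22.15]
1.72 [ 2.61 -0.22 -0.33] [27.11 -2.26 21.82]
```

Request:
drive_tool:
  steps:
    - [-1,0.1,0,1.3,0]
    - [-1,0.15,0,1.3,0]
    - [-1,0.25,0,1.3,0]
    - [-1,0.3,0,1.3,0]
    - [-1,0.4,0,1.2,0]

```text
time_s: 3.05
position: [0.4617, 0.0199, 0.14]
eef_rot: [[-0.085, -0.996, 0.016], [-0.996, 0.085, 0.006], [-0.008, -0.015, -1.0]]
wrist_force: [6.0, -2.9, -8.0]
opening: 0.293
```

Request:
drive_tool:
  steps:
    - [-1,0.5,0,1.7,0]
    - [-1,0.7,-0.1,1.6,0]
    - [-1,0.8,-0.1,1.5,0]
    - [-1,1.0,-0.1,1.5,0]
    - [-1,1.2,-0.1,1.4,0]

```text
time_s: 3.55
position: [0.5081, 0.0157, 0.2224]
eef_rot: [[-0.086, -0.996, 0.026], [-0.996, 0.086, 0.007], [-0.009, -0.025, -1.0]]
wrist_force: [9.0, -1.4, -14.2]
opening: 0.295
```

Request:
drive_tool:
  steps:
    - [-1,1.4,-0.1,1.4,0]
    - [-1,1.6,-0.1,1.3,0]
    - [-1,1.6,-0.1,1.1,0]
    - [-1,1.8,-0.1,0.9,0]
    - [-1,1.8,-0.2,0.7,0]

```text
time_s: 4.05
position: [0.592, 0.008, 0.2802]
eef_rot: [[-0.087, -0.996, 0.024], [-0.996, 0.087, 0.005], [-0.007, -0.023, -1.0]]
wrist_force: [-0.5, 8.7, -5.8]
opening: 0.293
```

Request:
drive_tool:
  steps:
    - [-1,2.0,-0.1,0.7,0]
    - [-1,2.2,-0.2,0.5,0]
    - [-1,2.2,-0.2,0.2,0]
    - [-1,2.2,-0.2,0.0,0]
    - [-1,2.2,-0.2,-0.1,0]

```text
time_s: 4.55
position: [0.7021, -0.0019, 0.2961]
eef_rot: [[-0.088, -0.996, 0.02], [-0.996, 0.088, 0.004], [-0.006, -0.019, -1.0]]
wrist_force: [-2.8, 0.5, -10.3]
opening: 0.292
```

Request:
drive_tool:
  steps:
    - [-1,1.0,-0.1,-0.3,0]
    - [-1,0.6,0,-0.2,0]
    - [-1,0,0,0,0]

```text
time_s: 4.85
position: [0.7205, -0.0035, 0.2932]
eef_rot: [[-0.088, -0.996, 0.022], [-0.996, 0.088, 0.004], [-0.006, -0.021, -1.0]]
wrist_force: [-1.9, 1.7, -6.8]
opening: 0.291
```

```bash
python3 - <<'E'
from h import *
d=cam('scene'); save(d,'s2.png',(150,60,450,300),2.6)
E
```

```text
(no output)
```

View pics/s2.png

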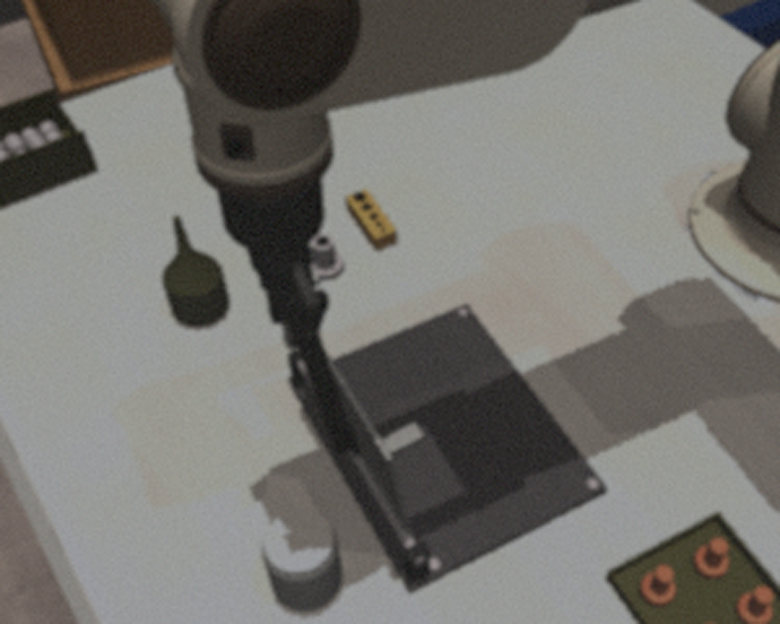

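The stop is past upright and still held in the jaws at about (305,290) in the crop. I'll release it and lift away.

Request:
drive_tool:
  steps:
    - [0.3,0,0,0,0]
    - [0.3,0,0,0,0]
    - [0.3,0,0,0,0]
    - [0.3,0,0,1,0]
    - [0.3,0,0,3,0]

```text
time_s: 5.4
position: [0.7183, -0.0033, 0.3325]
eef_rot: [[-0.088, -0.996, 0.018], [-0.996, 0.088, 0.005], [-0.006, -0.017, -1.0]]
wrist_force: [1.1, 0.4, -0.5]
opening: 0.653
```

Request:
drive_tool:
  steps:
    - [0.3,0,0,3,0]
    - [0.3,-4,-2,1,5]
    - [0.3,-4,-3,0,8]
    - [0.3,-3,-4,0,8]
    - [0.3,-3,-4,0,8]

```text
time_s: 5.9
position: [0.5813, -0.1275, 0.3806]
eef_rot: [[0.411, -0.911, 0.021], [-0.911, -0.411, 0.013], [-0.003, -0.025, -1.0]]
wrist_force: [0.3, -1.5, 1.3]
opening: 0.651
```

Request:
drive_tool:
  steps:
    - [0.3,-3,-4,-1,8]
    - [0.3,-2,-4,-1,8]
    - [0.3,-2,-4,-2,8]
    - [0.3,-1,-4,-2,8]
    - [0.3,-1,-3,-2,8]

```text
time_s: 6.4
position: [0.4926, -0.3115, 0.3127]
eef_rot: [[0.896, -0.444, 0.021], [-0.444, -0.896, 0.02], [0.01, -0.027, -1.0]]
wrist_force: [1.1, 0.3, -0.2]
opening: 0.649
```

```bash
python3 - <<'E'
from h import *
d=cam('top'); save(d,'t3.png'); d=cam('scene'); save(d,'s3.png')
E
```

```text
(no output)
```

View pics/t3.png

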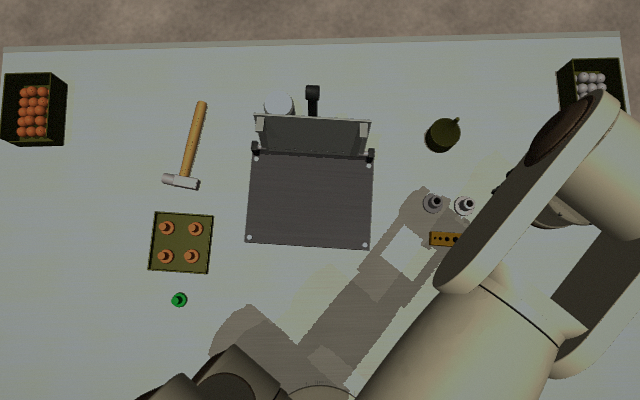

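View pics/s3.png

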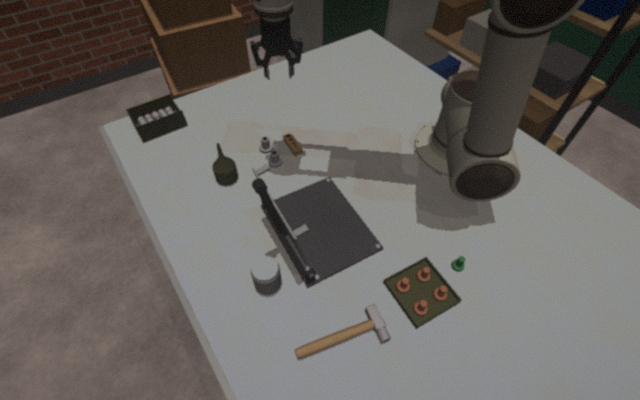

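The stop now rests open: the plate leans back at (312,130) in the top view and the bed is clear. I'll refine the bed frame from its exposed outline.

```bash
cat > bed.py <<'E'
from h import *
d=cam('top'); V=cv2.cvtColor(d['pixels'],cv2.COLOR_BGR2HSV)[...,2].astype(int)
# screws: bright blobs in the bed region
g=d['pixels'].min(2).astype(int); k=np.zeros_like(g,bool); k[152:262,243:378]=1
for (cu,cv) in [(250,237),(365,244),(256,158),(369,160)]:
    w=g[cv-5:cv+6,cu-5:cu+6].astype(float); w=np.clip(w-100,0,None)
    yy,xx=np.mgrid[cv-5:cv+6,cu-5:cu+6]; u,v=(w*xx).sum()/w.sum(),(w*yy).sum()/w.sum()
    print('screw',round(u,1),round(v,1),ray(d,u,v,.01).round(4))
L=np.array([ray(d,u,225+np.argmax(np.diff(V[225:262,u]))+.5,.01)[:2] for u in range(262,356,4)])
f=np.polyfit(L[:,1],L[:,0],1); print('front',f)
for nm,sl in(('left',(236,262)),('right',(362,388))):
    A=np.array([ray(d,sl[0]+.5+(np.argmin if nm=='left' else np.argmax)(np.diff(V[v,sl[0]:sl[1]])),v,.01)[:2] for v in range(168,236,3)])
    c=np.polyfit(A[:,0],A[:,1],1); r=A[:,1]-np.polyval(c,A[:,0]); c=np.polyfit(A[abs(r)<.003,0],A[abs(r)<.003,1],1); print(nm,c,np.polyval(c,.57))
E
python3 bed.py
```

```text
screw 248.9 236.7 [0.4771 0.1578 0.01  ]
screw 366.3 244.8 [ 0.4509 -0.1215  0.01  ]
screw 254.7 157.8 [0.6708 0.1436 0.01  ]
screw 370.9 163.5 [ 0.649 -0.141  0.01 ]
front [0.09209527 0.44929143]
left [-0.09191721  0.2132897 ] 0.16089688988507805
right [-0.08925879 -0.08932863] -0.14020613880264735
```

Request:
drive_tool:
  steps:
    - [0.3,-1.5,-0.1,-4,7]
    - [0.3,-1.0,-0.1,-4,7]
    - [0.3,-0.8,-0.1,-4,7]
    - [0.3,0,0,-4,0]
    - [0.3,0,0,-3,0]

```text
time_s: 7.05
position: [0.4623, -0.3127, 0.1273]
eef_rot: [[0.995, -0.093, 0.024], [-0.093, -0.995, 0.019], [0.022, -0.021, -1.0]]
wrist_force: [0.7, 0.2, -0.1]
opening: 0.65
```

Request:
drive_tool:
  steps:
    - [0.3,-0.3,-0.2,-3,0]
    - [0.3,0,0,-3,0]
    - [0.3,0,0,-2,0]
    - [0.3,0,0,-1,0]
    - [0.3,0,0,0,0]

```text
time_s: 7.55
position: [0.4625, -0.3117, 0.0367]
eef_rot: [[0.995, -0.098, 0.027], [-0.098, -0.995, 0.017], [0.025, -0.02, -0.999]]
wrist_force: [0.3, 0.1, 0.2]
opening: 0.652
```

Request:
drive_tool:
  steps:
    - [0.3,-0.4,-0.3,-0.5,0]
    - [0.3,0,0,-0.4,0]
    - [0.3,0,0,0,0]

```text
time_s: 7.85
position: [0.4599, -0.3156, 0.0305]
eef_rot: [[0.995, -0.098, 0.031], [-0.099, -0.995, 0.014], [0.029, -0.017, -0.999]]
wrist_force: [0.6, 0.5, -0.8]
opening: 0.649
```

Request:
drive_tool:
  steps:
    - [0.0,0,0,-0.4,0]
    - [-1,0,0,0,0]
    - [-1,0,0,0,0]
    - [-1,0,0,0,0]
  force: 60

```text
time_s: 8.25
position: [0.4603, -0.3161, 0.0274]
eef_rot: [[0.995, -0.099, 0.032], [-0.099, -0.995, 0.013], [0.031, -0.016, -0.999]]
wrist_force: [0.8, -1.1, -2.2]
opening: 0.362
```

Request:
drive_tool:
  steps:
    - [-1,0,0,2,0]
    - [-1,0,0,3,0]
    - [-1,0,0,3,0]

```text
time_s: 8.55
position: [0.4577, -0.3137, 0.1041]
eef_rot: [[0.995, -0.099, 0.024], [-0.1, -0.995, 0.02], [0.022, -0.023, -1.0]]
wrist_force: [1.2, -0.7, -5.1]
opening: 0.36
```

Request:
drive_tool:
  steps:
    - [-1,1.5,4.5,1.5,0]
    - [-1,1.5,4.5,0,0]
    - [-1,1.5,4.5,0,0]
    - [-1,1.5,4.5,0,0]
    - [-1,1.5,4.5,0,0]

```text
time_s: 9.05
position: [0.5328, -0.0871, 0.123]
eef_rot: [[0.994, -0.108, 0.027], [-0.109, -0.994, 0.016], [0.025, -0.019, -1.0]]
wrist_force: [2.2, 0.7, -5.5]
opening: 0.361
```

Request:
drive_tool:
  steps:
    - [-1,1.5,4.0,0,0]
    - [-1,1.5,3.0,0,0]
    - [-1,0.5,1.0,0,0]
    - [-1,0,0,0,0]

```text
time_s: 9.45
position: [0.5681, 0.0025, 0.1213]
eef_rot: [[0.994, -0.103, 0.024], [-0.103, -0.995, 0.018], [0.022, -0.02, -1.0]]
wrist_force: [-0.2, -0.8, -5.9]
opening: 0.359
```

Request:
drive_tool:
  steps:
    - [-1,0.3,0.7,-2,0.5]
    - [-1,0,0,-3,0]
    - [-1,0,0,-2,0]
    - [-1,0,0,0,0]

```text
time_s: 9.85
position: [0.5697, 0.007, 0.0488]
eef_rot: [[0.995, -0.095, 0.023], [-0.095, -0.995, 0.017], [0.021, -0.019, -1.0]]
wrist_force: [-0.5, 0.8, -6.1]
opening: 0.361
```

Request:
drive_tool:
  steps:
    - [-1,0.1,0.25,-0.5,0]
    - [-1,0,0,-0.4,0]
    - [-1,0,0,-0.2,0]
    - [-1,0,0,0,0]

```text
time_s: 10.25
position: [0.5714, 0.0077, 0.0395]
eef_rot: [[0.995, -0.096, 0.025], [-0.097, -0.995, 0.016], [0.023, -0.019, -1.0]]
wrist_force: [-0.1, 1.0, -6.3]
opening: 0.359
```

Request:
drive_tool:
  steps:
    - [-1,-0.05,0.1,-0.15,0]
    - [-1,0,0,-0.1,0]
    - [-1,0,0,0,0]

```text
time_s: 10.55
position: [0.5714, 0.0087, 0.0381]
eef_rot: [[0.995, -0.096, 0.027], [-0.097, -0.995, 0.016], [0.025, -0.019, -1.0]]
wrist_force: [-0.2, 0.1, -6.5]
opening: 0.359
```

Request:
drive_tool:
  steps:
    - [-1,0,0,-0.1,0]
    - [0.1,0,0,0,0]
    - [0.1,0,0,0,0]
    - [0.1,0,0,2,0]
    - [0.1,0,0,4,0]

```text
time_s: 11.05
position: [0.5702, 0.0089, 0.0953]
eef_rot: [[0.995, -0.096, 0.022], [-0.097, -0.995, 0.017], [0.02, -0.019, -1.0]]
wrist_force: [0.3, -1.1, 0.6]
opening: 0.551
```

Request:
drive_tool:
  steps:
    - [0.1,-0.5,-4.5,3,0]
    - [0.1,-0.5,-4.5,1,0]
    - [0.1,-0.5,-4.5,0,0]
    - [0.1,-0.5,-4.5,0,0]
    - [0.1,-0.5,-4.5,0,0]

```text
time_s: 11.55
position: [0.5475, -0.216, 0.144]
eef_rot: [[0.996, -0.087, 0.035], [-0.088, -0.996, 0.013], [0.034, -0.016, -0.999]]
wrist_force: [1.3, 0.5, 0.3]
opening: 0.546
```

```bash
cat > chk.py <<'E'
from h import *
import sys
C=np.array([.5707,.0103]); X=np.array([.9959,-.0909]); Y=np.array([.0909,.9959])
def inb(p): e=np.array(p[:2])-C; return (np.array([e@X,e@Y])*1000).round(1)
d=cam('top'); save(d,sys.argv[1]); hsv=cv2.cvtColor(d['pixels'],cv2.COLOR_BGR2HSV)
H,S,V=[hsv[...,i].astype(int) for i in range(3)]; Z=cloud(d)[...,2]
m=((H>15)&(H<35)&(S>110)&(V>50)); m[:140]=0;m[270:]=0;m[:,:235]=0;m[:,490:]=0
n,l,s,c=cv2.connectedComponentsWithStats(cv2.morphologyEx(m.astype(np.uint8),cv2.MORPH_CLOSE,np.ones((5,5))))
for i in range(1,n):
    if s[i,4]>150:
        z=.034 if s[i,0]<385 else .024
        ys,xs=np.nonzero((l==i)&m); hull=cv2.convexHull(np.stack([xs,ys],1).astype(np.int32))
        q=np.array([ray(d,u,v,z)[:2] for u,v in hull[:,0,:]]); r=cv2.minAreaRect((q*1000).astype(np.float32)); print('gauge',s[i,4],r,'bed',inb(np.array(r[0])/1000))
def tops(lo,hi,box,zc,nm,amin,amax=200,cu=None):
    m=(Z>lo)&(Z<hi)
    if cu is not None: m&=cu
    k=np.zeros_like(m); k[box[1]:box[3],box[0]:box[2]]=1; m&=k
    n,l,s,c=cv2.connectedComponentsWithStats(m.astype(np.uint8))
    for i in range(1,n):
        if amin<s[i,4]<amax: p=ray(d,*c[i],zc); print(nm,s[i,4],c[i].round(1),p.round(4),'bed',inb(p))
cop=((H<16)|(H>172))&(S>110)
tops(.036,.055,(140,205,220,290),.045,'rivet dish',25,200,cop)
tops(.042,.062,(240,160,380,262),.052,'rivet bed',25,200,cop)
tops(.040,.055,(385,150,500,260),.046,'snap counter',60,180)
tops(.048,.064,(235,170,380,262),.056,'snap bed',60,180,~cop)
E
python3 chk.py t4.png
```

```text
gauge 514 ((568.9991455078125, 7.857593536376953), (90.20677947998047, 35.20991516113281), 84.22228240966797) bed [-1.5 -2.6]
rivet dish 48 [162.7 226.1] [0.5039 0.3527 0.045 ] bed [-97.7 334.9]
rivet dish 51 [192.1 227.1] [0.4999 0.2842 0.045 ] bed [-95.4 266.3]
rivet dish 52 [161.5 255.3] [0.4367 0.3534 0.045 ] bed [-164.7  329.5]
rivet dish 55 [187.8 255.3] [0.4351 0.2929 0.045 ] bed [-160.7  269.1]
```

View pics/t4.png

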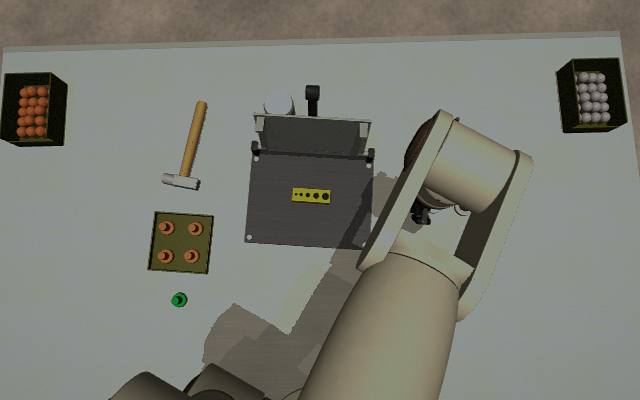

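The top view shows the block at the bed centre (311,196), 1.5 to 2.6 mm off. The arm hides the snaps from the top, so I'll check them in the scene camera.

```bash
cat > snap.py <<'E'
from h import *
import sys
sys.argv
d=cam('scene'); save(d,sys.argv[1],(180,90,420,290),3); P=cloud(d)
m=(P[...,2]>.040)&(P[...,2]<.056)&(P[...,0]>.40)&(P[...,0]<.66)&(P[...,1]<-.16)&(P[...,1]>-.45)
n,l,s,c=cv2.connectedComponentsWithStats(m.astype(np.uint8))
for i in range(1,n):
    if s[i,4]>15: print(s[i,4],c[i].round(1),ray(d,*c[i],.046).round(4))
E
python3 snap.py s4.png
```

```text
20 [263.  140.4] [ 0.5498 -0.3578  0.046 ]
49 [274.1 154. ] [ 0.5512 -0.282   0.046 ]
```

View pics/s4.png

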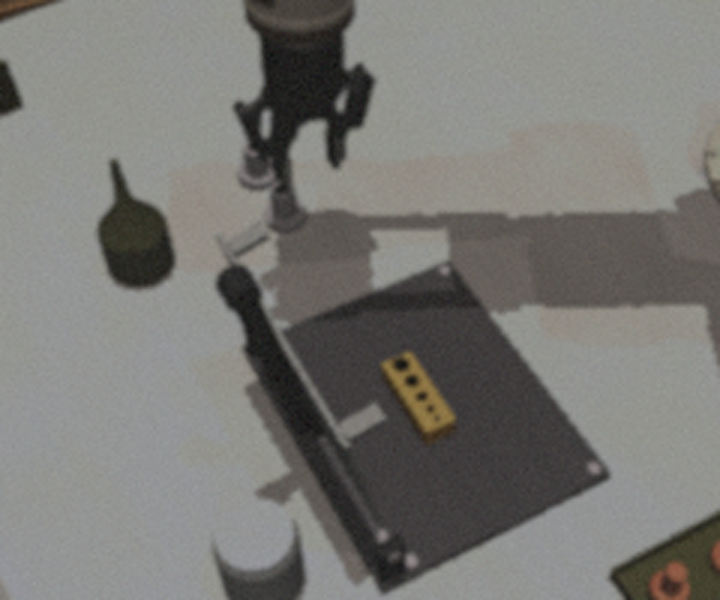

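Both snaps are where they were, at (263,140) and (274,154). I'll take the nearer one.

Request:
drive_tool:
  steps:
    - [0.1,0,-3.5,0,0]
    - [0.1,0,-3.3,0,0]
    - [0.1,0,0,-3,0]
    - [0.1,0,0,-3,0]
    - [0.1,0,0,0,0]

```text
time_s: 12.15
position: [0.5477, -0.2911, 0.0846]
eef_rot: [[0.995, -0.094, 0.039], [-0.095, -0.995, 0.01], [0.038, -0.013, -0.999]]
wrist_force: [-0.1, 0.6, 0.3]
opening: 0.556
```

Request:
drive_tool:
  steps:
    - [0.1,0,0.6,-2,0]
    - [0.1,0,0,-1.5,0]
    - [0.1,0,0,-0.5,0]
    - [0.1,0,0,0,0]

```text
time_s: 12.55
position: [0.5497, -0.285, 0.0477]
eef_rot: [[0.995, -0.093, 0.043], [-0.094, -0.996, 0.007], [0.042, -0.011, -0.999]]
wrist_force: [-0.1, -0.7, 0.1]
opening: 0.551
```

Request:
drive_tool:
  steps:
    - [0.1,-0.2,0,-0.6,0]
    - [-1,0,0,0,0]
    - [-1,0,0,0,0]
    - [-1,0,0,0,0]
    - [-1,0,0,2,0]

```text
time_s: 13.05
position: [0.5474, -0.2851, 0.0625]
eef_rot: [[0.995, -0.093, 0.042], [-0.093, -0.996, 0.008], [0.041, -0.012, -0.999]]
wrist_force: [-0.7, -0.3, -4.1]
opening: 0.31
```

Request:
drive_tool:
  steps:
    - [-1,0,0,4,0]
    - [-1,0.2,3,1,0]
    - [-1,0.3,4,0,0]
    - [-1,0.3,4,0,0]
    - [-1,0.2,4,0,0]

```text
time_s: 13.55
position: [0.5573, -0.1358, 0.1172]
eef_rot: [[0.994, -0.1, 0.045], [-0.1, -0.995, 0.005], [0.045, -0.009, -0.999]]
wrist_force: [1.1, -1.0, -3.1]
opening: 0.309
```

Request:
drive_tool:
  steps:
    - [-1,0.2,3,0,0]
    - [-1,0,1.2,0,0]
    - [-1,0,0,0,0]

```text
time_s: 13.85
position: [0.5589, -0.0878, 0.1178]
eef_rot: [[0.994, -0.096, 0.046], [-0.096, -0.995, 0.006], [0.045, -0.01, -0.999]]
wrist_force: [-0.8, -0.6, -4.4]
opening: 0.307
```

Request:
drive_tool:
  steps:
    - [-1,0.1,-0.3,-2,0]
    - [-1,0,0,-2,0]
    - [-1,0,0,-1.5,0]
    - [-1,0,0,0,0]

```text
time_s: 14.25
position: [0.5603, -0.0941, 0.062]
eef_rot: [[0.994, -0.097, 0.047], [-0.097, -0.995, 0.004], [0.047, -0.009, -0.999]]
wrist_force: [-0.0, 0.2, -2.9]
opening: 0.307
```

Request:
drive_tool:
  steps:
    - [-1,0,0.35,-0.5,0]
    - [-1,0,0,-0.3,0]
    - [-1,0,0,0,0]

```text
time_s: 14.55
position: [0.5609, -0.0921, 0.0548]
eef_rot: [[0.994, -0.098, 0.048], [-0.098, -0.995, 0.003], [0.048, -0.008, -0.999]]
wrist_force: [0.4, -0.2, -4.2]
opening: 0.307
```

Request:
drive_tool:
  steps:
    - [-1,0,0.1,-0.15,0]
    - [-1,0,0,-0.1,0]
    - [-1,0,0,0,0]

```text
time_s: 14.85
position: [0.5617, -0.0917, 0.0547]
eef_rot: [[0.994, -0.098, 0.051], [-0.098, -0.995, 0.002], [0.051, -0.007, -0.999]]
wrist_force: [1.0, 0.2, -4.4]
opening: 0.306
```

Request:
drive_tool:
  steps:
    - [-1,-0.1,0,-0.3,0]
    - [-1,0,0,0,0]

```text
time_s: 15.05
position: [0.5626, -0.0919, 0.0548]
eef_rot: [[0.994, -0.098, 0.056], [-0.098, -0.995, 0.001], [0.056, -0.006, -0.998]]
wrist_force: [-0.3, -0.1, -3.4]
opening: 0.308
```

Request:
drive_tool:
  steps:
    - [-0.1,0,0,0,0]
    - [-0.1,0,0,0,0]
    - [-0.1,0,0,2,0]
    - [0.1,0,0,4,0]
    - [0.1,0,-4,2,0]

```text
time_s: 15.55
position: [0.5616, -0.129, 0.1348]
eef_rot: [[0.994, -0.094, 0.053], [-0.094, -0.996, 0.003], [0.052, -0.008, -0.999]]
wrist_force: [0.1, -1.4, 0.3]
opening: 0.545
```

Request:
drive_tool:
  steps:
    - [0.1,-0.3,-4.5,0,0]
    - [0.1,-0.3,-4.5,0,0]
    - [0.1,-0.3,-4.5,0,0]
    - [0.1,-0.3,-4.5,0,0]
    - [0.1,-0.3,-4,0,0]

```text
time_s: 16.05
position: [0.5471, -0.3565, 0.1395]
eef_rot: [[0.994, -0.09, 0.06], [-0.09, -0.996, -0.001], [0.06, -0.005, -0.998]]
wrist_force: [0.2, 0.5, 0.0]
opening: 0.547
```

```bash
python3 chk.py t5.png; python3 snap.py s5.png
```

```text
gauge 514 ((569.5199584960938, 7.702018737792969), (90.00206756591797, 34.1422004699707), 84.22228240966797) bed [-0.9 -2.7]
rivet dish 50 [162.8 226.1] [0.5039 0.3524 0.045 ] bed [-97.6 334.6]
rivet dish 50 [192.  227.2] [0.4997 0.2846 0.045 ] bed [-95.6 266.7]
rivet dish 52 [161.5 255.4] [0.4364 0.3535 0.045 ] bed [-164.9  329.6]
rivet dish 55 [187.8 255.3] [0.4351 0.2929 0.045 ] bed [-160.7  269.1]
snap bed 112 [353.7 195.6] [ 0.5626 -0.0922  0.056 ] bed [   1.3 -102.8]
49 [264.9 139.5] [ 0.5424 -0.3583  0.046 ]
```

View pics/s5.png

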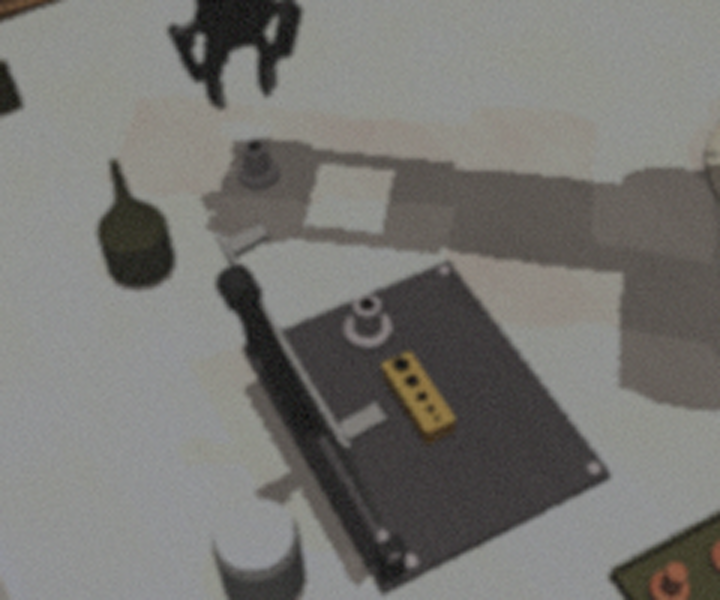

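View pics/t5.png

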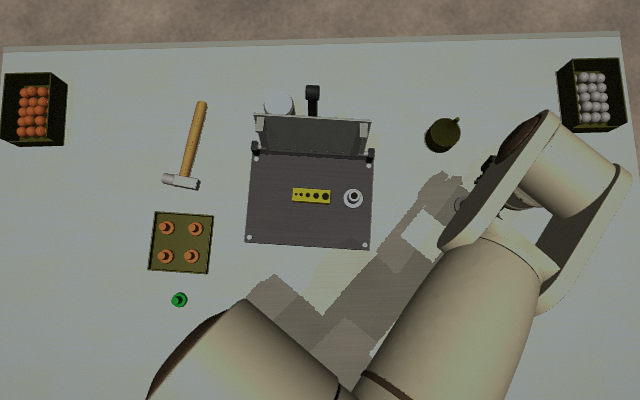

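Request:
drive_tool:
  steps:
    - [0.1,-0.7,-0.2,-4,0]
    - [0.1,0,0,-4,0]
    - [0.1,0,0,-1.5,0]

```text
time_s: 16.45
position: [0.5398, -0.3629, 0.0436]
eef_rot: [[0.993, -0.096, 0.064], [-0.096, -0.995, -0.005], [0.064, -0.001, -0.998]]
wrist_force: [0.5, 0.6, 0.3]
opening: 0.55
```

Request:
drive_tool:
  steps:
    - [0.1,0,0.3,-0.2,0]
    - [-1,0,0,0,0]
    - [-1,0,0,0,0]
    - [-1,0,0,4,0]
    - [-1,0.3,3,3,0]

```text
time_s: 16.95
position: [0.541, -0.3289, 0.1097]
eef_rot: [[0.994, -0.097, 0.058], [-0.097, -0.995, -0.001], [0.058, -0.005, -0.998]]
wrist_force: [0.9, 0.6, -1.4]
opening: 0.308
```

Request:
drive_tool:
  steps:
    - [-1,0.4,4,3,0]
    - [-1,0.4,4.8,1,0]
    - [-1,0.4,4.8,0,0]
    - [-1,0.4,4.8,0,0]
    - [-1,0.4,4.8,0,0]

```text
time_s: 17.45
position: [0.5625, -0.0921, 0.1624]
eef_rot: [[0.992, -0.101, 0.072], [-0.101, -0.995, -0.008], [0.072, 0.001, -0.997]]
wrist_force: [0.9, -0.7, -3.5]
opening: 0.311
```

Request:
drive_tool:
  steps:
    - [-1,0.4,4.8,0,0]
    - [-1,0.4,4.8,0,0]
    - [-1,0.4,4.8,0,0]
    - [-1,0.4,4.0,0,0]

```text
time_s: 17.85
position: [0.578, 0.1004, 0.1685]
eef_rot: [[0.992, -0.1, 0.08], [-0.1, -0.995, -0.008], [0.08, -0.0, -0.997]]
wrist_force: [1.8, -0.3, -3.5]
opening: 0.309
```

Request:
drive_tool:
  steps:
    - [-1,-0.2,0.5,-4,0]
    - [-1,0,0,-4,0]
    - [-1,0,0,-2.5,0]

```text
time_s: 18.15
position: [0.5783, 0.1133, 0.0688]
eef_rot: [[0.991, -0.092, 0.093], [-0.092, -0.996, -0.005], [0.094, -0.003, -0.996]]
wrist_force: [-0.3, -0.1, -3.3]
opening: 0.315
```

Request:
drive_tool:
  steps:
    - [-1,-0.4,-0.7,-0.5,0]
    - [-1,0,0,-0.5,0]

```text
time_s: 18.35
position: [0.5731, 0.1064, 0.0579]
eef_rot: [[0.992, -0.091, 0.091], [-0.091, -0.996, -0.005], [0.092, -0.003, -0.996]]
wrist_force: [0.3, -0.1, -2.7]
opening: 0.309
```

Request:
drive_tool:
  steps:
    - [-1,0.1,0,-0.3,0]
    - [-0.1,0,0,0,0]
    - [-0.1,0,0,0,0]

```text
time_s: 18.65
position: [0.5761, 0.1058, 0.0587]
eef_rot: [[0.991, -0.092, 0.097], [-0.092, -0.996, -0.005], [0.097, -0.004, -0.995]]
wrist_force: [-1.3, -0.0, -0.1]
opening: 0.45
```

Request:
drive_tool:
  steps:
    - [0.0,0,0,5,0]
    - [0,0,0,5,0]
    - [0,0,0,5,0]
    - [0,0,0,5,0]

```text
time_s: 19.05
position: [0.5732, 0.1052, 0.2568]
eef_rot: [[0.991, -0.093, 0.091], [-0.093, -0.996, -0.005], [0.091, -0.003, -0.996]]
wrist_force: [1.7, 0.0, -0.8]
opening: 0.499
```

Request:
drive_tool:
  steps:
    - [0,-3,4,0,0]
    - [0,-3,4,0,0]
    - [0,-3,4,0,0]
    - [0,-3,4,0,0]

```text
time_s: 19.45
position: [0.4557, 0.2638, 0.2704]
eef_rot: [[0.988, -0.102, 0.111], [-0.103, -0.995, -0.003], [0.111, -0.009, -0.994]]
wrist_force: [-0.3, 0.8, 0.9]
opening: 0.499
```

```bash
python3 chk.py t6.png; python3 -c "
from h import *
o=manip.get_obs();print(o['q'],o['eef_rot'][:,2],o['qd'])"
```

```text
gauge 513 ((569.0567626953125, 7.543376922607422), (89.5931396484375, 35.03192138671875), 84.22228240966797) bed [-1.4 -2.9]
rivet dish 49 [192.1 227.2] [0.4998 0.2843 0.045 ] bed [-95.5 266.4]
rivet dish 54 [187.8 255.4] [0.4349 0.2929 0.045 ] bed [-160.9  269.1]
snap bed 106 [269.7 191.7] [0.5767 0.1022 0.056 ] bed [-2.4 92.1]
snap bed 111 [353.7 195.5] [ 0.5628 -0.0923  0.056 ] bed [   1.4 -102.9]
[ 0.41544046 -0.01606549  1.58878428 -0.04461261  1.46728902  0.51725301] [ 1.10688901e-01  3.43341775e-04 -9.93855044e-01] [-0.10539673  0.01984406 -0.02588956  0.0053602  -0.00624276 -0.1685117 ]
```

View pics/t6.png

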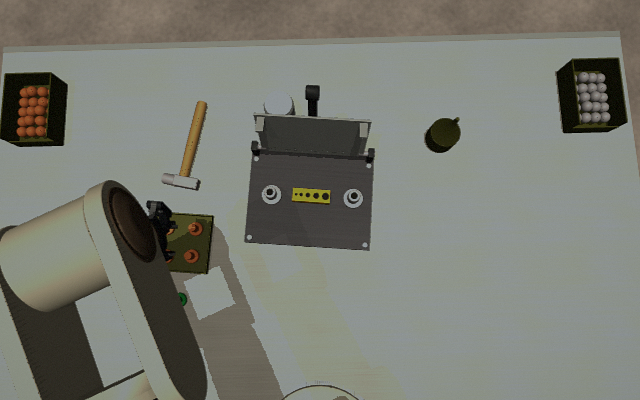

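Both snaps now stand in line with the block: seen at (270,192) and (354,196), about 95 and 100 mm from the block centre. The tool has slowly tilted to 0.11 rad, so I'll test how it drifts.

Request:
drive_tool:
  steps:
    - [0,0,0,0,0]
    - [0,0,0,0,0]
    - [0,0,0,0,0]
    - [0,0,0,0,0]
    - [0,0,0,0,0]

```text
time_s: 20.0
position: [0.4526, 0.2683, 0.2739]
eef_rot: [[0.989, -0.098, 0.115], [-0.099, -0.995, 0.002], [0.114, -0.013, -0.993]]
wrist_force: [-0.1, -0.3, 0.6]
opening: 0.498
```

Request:
drive_tool:
  steps:
    - [0,0,0,0,8.59]
    - [0,0,0,0,8.59]
    - [0,0,0,0,8.59]
    - [0,0,0,0,8.59]
    - [0,0,0,0,8.59]

```text
time_s: 20.5
position: [0.4551, 0.2651, 0.2731]
eef_rot: [[0.789, 0.609, 0.082], [0.604, -0.793, 0.079], [0.114, -0.012, -0.993]]
wrist_force: [0.1, -0.4, -0.4]
opening: 0.498
```

Request:
drive_tool:
  steps:
    - [0,0,0,0,8.59]
    - [0,0,0,0,8.59]
    - [0,0,0,0,8.59]
    - [0,0,0,0,8.59]
    - [0,0,0,0,8.59]

```text
time_s: 21.0
position: [0.4576, 0.2613, 0.2723]
eef_rot: [[0.165, 0.986, 0.006], [0.98, -0.165, 0.114], [0.113, -0.013, -0.993]]
wrist_force: [-0.5, -0.0, -0.3]
opening: 0.496
```

Request:
drive_tool:
  steps:
    - [0,0,0,0,8.59]
    - [0,0,0,0,8.59]
    - [0,0,0,0,8.59]
    - [0,0,0,0,8.59]
    - [0,0,0,0,8.59]

```text
time_s: 21.5
position: [0.4604, 0.2575, 0.2713]
eef_rot: [[-0.547, 0.834, -0.075], [0.83, 0.551, 0.087], [0.114, -0.014, -0.993]]
wrist_force: [0.2, -1.0, -0.1]
opening: 0.502
```

Request:
drive_tool:
  steps:
    - [0,0,0,0,8.59]
    - [0,0,0,0,8.59]
    - [-0.1,1.8,1.3,-4,8]
    - [-0.1,1.8,1.3,-4,0]
    - [-0.1,0,0,-4,0]

```text
time_s: 22.0
position: [0.5024, 0.2812, 0.1528]
eef_rot: [[-0.853, 0.513, -0.095], [0.51, 0.859, 0.049], [0.107, -0.007, -0.994]]
wrist_force: [-0.2, -0.4, -0.6]
opening: 0.449
```

Request:
drive_tool:
  steps:
    - [-0.1,-0.2,0.3,-4,0]
    - [-0.1,0,0,-3,0]
    - [-0.1,0,0,-2,0]

```text
time_s: 22.3
position: [0.5006, 0.2818, 0.0554]
eef_rot: [[-0.851, 0.515, -0.1], [0.513, 0.857, 0.048], [0.11, -0.011, -0.994]]
wrist_force: [0.3, -0.5, -0.0]
opening: 0.451
```

Request:
drive_tool:
  steps:
    - [-0.1,0.1,0.25,-0.8,0]
    - [-0.1,0,0,-0.4,0]

```text
time_s: 22.5
position: [0.5014, 0.2829, 0.0403]
eef_rot: [[-0.85, 0.517, -0.104], [0.515, 0.856, 0.046], [0.113, -0.014, -0.994]]
wrist_force: [-0.9, -0.2, 0.6]
opening: 0.452
```

```bash
python3 - <<'E'
from h import *
o=manip.get_obs();print(o['position'],o['eef_rot'][:,2],o['wrist_force'])
d=cam('scene'); save(d,'s7.png',(360,230,480,330),6)
E
```

```text
[0.50140216 0.28286649 0.04034643] [-0.10354382  0.04623654 -0.99354963] [-0.85723248 -0.24444566  0.58514936]
```

View pics/s7.png

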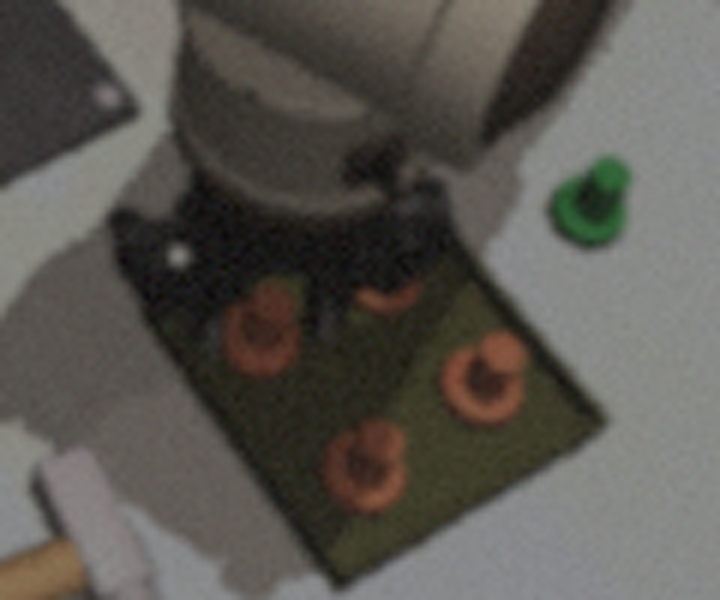

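The rivet at (265,320) in the crop is between the fingers. I'll close and lift.

Request:
drive_tool:
  steps:
    - [-1,0,0,0,0]
    - [-1,0,0,0,0]
    - [-1,0,0,3,0]
    - [-1,0,0,4,0]
  force: 40

```text
time_s: 22.95
position: [0.501, 0.282, 0.1111]
eef_rot: [[-0.849, 0.518, -0.107], [0.516, 0.856, 0.045], [0.114, -0.017, -0.993]]
wrist_force: [0.7, -0.5, -2.1]
opening: 0.195
```

Request:
drive_tool:
  steps:
    - [-1,0,-4.5,1,-5]
    - [-1,0,-4.8,0,-5]
    - [-1,0,-4.8,0,-5]
    - [-1,0,-4.8,0,-5]
    - [-1,0,-4.8,0,0]

```text
time_s: 23.45
position: [0.503, 0.0432, 0.1333]
eef_rot: [[-0.619, 0.782, -0.066], [0.778, 0.623, 0.08], [0.103, -0.002, -0.995]]
wrist_force: [1.6, -0.5, -2.2]
opening: 0.198
```

Request:
drive_tool:
  steps:
    - [-1,0,-4,-1,0]
    - [-1,0,-3,-1,0]
    - [-1,0,-2,-1,0]

```text
time_s: 23.75
position: [0.5038, -0.0543, 0.1076]
eef_rot: [[-0.617, 0.785, -0.057], [0.781, 0.62, 0.077], [0.096, 0.003, -0.995]]
wrist_force: [0.5, 0.4, -2.4]
opening: 0.197
```

Request:
drive_tool:
  steps:
    - [-1,-0.5,-0.5,-3,0]
    - [-1,0,0,-2,0]

```text
time_s: 23.95
position: [0.5001, -0.0632, 0.0597]
eef_rot: [[-0.615, 0.787, -0.05], [0.784, 0.617, 0.075], [0.09, 0.007, -0.996]]
wrist_force: [0.3, 0.2, -1.1]
opening: 0.2
```

Request:
drive_tool:
  steps:
    - [-1,-0.2,0.2,-0.8,0]
    - [-1,0,0,-0.2,0]

```text
time_s: 24.15
position: [0.4976, -0.0615, 0.0492]
eef_rot: [[-0.614, 0.788, -0.051], [0.784, 0.616, 0.075], [0.09, 0.007, -0.996]]
wrist_force: [0.4, -0.5, -1.3]
opening: 0.198
```

Request:
drive_tool:
  steps:
    - [-0.3,0,0,-0.1,0]
    - [-0.2,0,0,0,0]
    - [-0.2,0,0,4,0]
    - [-0.2,0,4,4,0]
    - [-0.2,0,4.8,0,0]

```text
time_s: 24.65
position: [0.4996, 0.0217, 0.1312]
eef_rot: [[-0.611, 0.79, -0.045], [0.787, 0.613, 0.074], [0.087, 0.01, -0.996]]
wrist_force: [1.5, -0.1, -0.8]
opening: 0.398
```

Request:
drive_tool:
  steps:
    - [-0.2,-1,4.8,0,0]
    - [-0.2,-1,4.8,0,0]
    - [-0.2,-1,4.8,0,0]
    - [-0.2,-1,4.8,0,0]
    - [-0.2,-1,4.8,0,0]

```text
time_s: 25.15
position: [0.4499, 0.268, 0.1391]
eef_rot: [[-0.612, 0.79, -0.033], [0.787, 0.612, 0.076], [0.08, 0.021, -0.997]]
wrist_force: [1.1, -0.0, -0.1]
opening: 0.402
```

```bash
python3 chk.py t8.png
```

```text
gauge 510 ((568.9888305664062, 7.755760192871094), (90.00206756591797, 35.20991516113281), 84.22228240966797) bed [-1.5 -2.7]
snap bed 108 [269.7 191.8] [0.5765 0.1022 0.056 ] bed [-2.6 92. ]
snap bed 113 [353.7 195.6] [ 0.5626 -0.0922  0.056 ] bed [   1.3 -102.8]
```

View pics/t8.png

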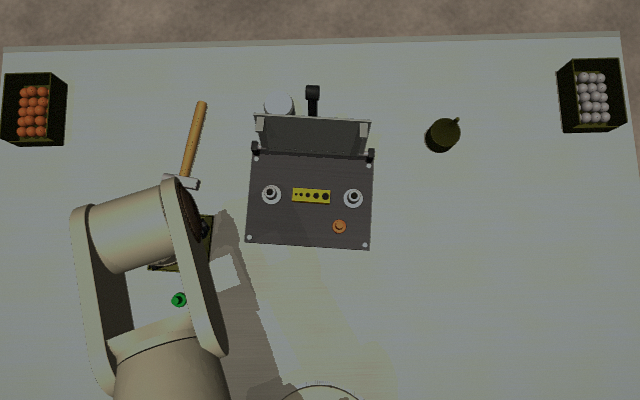

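The first rivet stands on the bed at (339,226). My detector missed it, so I'll loosen the filter. Next is the rivet at (.435,.293).

```bash
python3 - <<'E'
from h import *
d=cam('top'); hsv=cv2.cvtColor(d['pixels'],cv2.COLOR_BGR2HSV); print(hsv[218:234:2,330:350:3].tolist()[3:6]); print(cloud(d)[218:234,339,2].round(3))
E
```

```text
[[[38, 16, 64], [14, 163, 147], [15, 156, 119], [16, 161, 139], [16, 160, 139], [10, 182, 125], [6, 19, 67]], [[30, 15, 66], [16, 155, 145], [13, 183, 89], [17, 156, 139], [16, 162, 140], [14, 171, 137], [12, 20, 64]], [[0, 12, 64], [15, 166, 146], [11, 215, 64], [14, 163, 117], [16, 155, 117], [9, 171, 124], [8, 16, 65]]]
[0.009 0.017 0.021 0.054 0.053 0.051 0.054 0.054 0.051 0.053 0.053 0.03
 0.02  0.024 0.021 0.013]
```

Request:
drive_tool:
  steps:
    - [-0.1,-1.5,2.4,-3,0]
    - [-0.1,0,0,-4,0]

```text
time_s: 25.45
position: [0.4359, 0.2984, 0.0742]
eef_rot: [[-0.619, 0.785, -0.023], [0.781, 0.619, 0.082], [0.078, 0.033, -0.996]]
wrist_force: [0.2, 1.2, -0.8]
opening: 0.452
```

Request:
drive_tool:
  steps:
    - [-0.1,-0.1,-0.6,-2,0]
    - [-0.1,0,-0.1,-1.2,0]

```text
time_s: 25.65
position: [0.4338, 0.2917, 0.04]
eef_rot: [[-0.621, 0.783, -0.024], [0.78, 0.621, 0.081], [0.078, 0.032, -0.996]]
wrist_force: [0.3, -0.2, -0.3]
opening: 0.451
```

Request:
drive_tool:
  steps:
    - [-1,0,0,0,0]
    - [-1,0,0,0,0]
    - [-1,0,0,3,0]
    - [-1,0,0,4,0]

```text
time_s: 26.05
position: [0.4334, 0.291, 0.1113]
eef_rot: [[-0.62, 0.784, -0.028], [0.781, 0.62, 0.08], [0.08, 0.028, -0.996]]
wrist_force: [1.1, 0.2, -0.8]
opening: 0.194
```

Request:
drive_tool:
  steps:
    - [-1,1.0,-4.5,1,0]
    - [-1,1.1,-4.7,0,0]
    - [-1,1.1,-4.7,0,0]
    - [-1,1.1,-4.7,0,0]
    - [-1,1.1,-4.5,0,0]

```text
time_s: 26.55
position: [0.4918, 0.0573, 0.1367]
eef_rot: [[-0.627, 0.779, -0.009], [0.776, 0.626, 0.084], [0.071, 0.046, -0.996]]
wrist_force: [1.5, -0.4, -1.2]
opening: 0.197
```

Request:
drive_tool:
  steps:
    - [-1,1.1,-4,0,0]
    - [-1,0.4,-2.5,0,0]
    - [-1,0,0,-2,0]

```text
time_s: 26.85
position: [0.5106, -0.0171, 0.1239]
eef_rot: [[-0.623, 0.782, 0.003], [0.78, 0.621, 0.081], [0.062, 0.053, -0.997]]
wrist_force: [0.3, 0.4, -2.3]
opening: 0.198
```

Request:
drive_tool:
  steps:
    - [-1,-0.9,0.5,-3,0]
    - [-1,0,0,-3,0]

```text
time_s: 27.05
position: [0.504, -0.0146, 0.0671]
eef_rot: [[-0.62, 0.784, 0.011], [0.782, 0.618, 0.079], [0.056, 0.058, -0.997]]
wrist_force: [1.4, 0.0, -2.4]
opening: 0.193
```

Request:
drive_tool:
  steps:
    - [-1,-0.4,0.3,-1.2,0]
    - [-1,0,0,-0.6,0]

```text
time_s: 27.25
position: [0.4995, -0.0119, 0.0486]
eef_rot: [[-0.619, 0.785, 0.01], [0.783, 0.617, 0.079], [0.056, 0.057, -0.997]]
wrist_force: [0.4, 0.5, -1.0]
opening: 0.193
```

Request:
drive_tool:
  steps:
    - [-0.3,0,0,0,0]
    - [-0.2,0,0,0,0]
    - [-0.2,0,0,4,0]
    - [-0.2,0,4,4,0]
    - [-0.2,0,4.8,0,0]

```text
time_s: 27.75
position: [0.5021, 0.0704, 0.133]
eef_rot: [[-0.615, 0.788, 0.016], [0.787, 0.612, 0.079], [0.052, 0.061, -0.997]]
wrist_force: [1.4, -0.3, -0.8]
opening: 0.399
```

Request:
drive_tool:
  steps:
    - [-0.2,-0.2,4.8,0,0]
    - [-0.2,-0.2,4.8,0,0]
    - [-0.2,0,4.8,0,0]
    - [-0.2,0,4.8,0,0]
    - [-0.2,0,4.8,0,0]

```text
time_s: 28.25
position: [0.4996, 0.3198, 0.1436]
eef_rot: [[-0.614, 0.788, 0.031], [0.788, 0.611, 0.082], [0.045, 0.075, -0.996]]
wrist_force: [1.4, 0.1, 0.7]
opening: 0.4
```

```bash
sed -i 's/H<16/H<20/' chk.py; python3 chk.py t9.png
```

```text
gauge 507 ((569.7562255859375, 7.38592529296875), (89.76561737060547, 33.60845184326172), 84.22228240966797) bed [-0.7 -3. ]
rivet bed 47 [317.6 223.4] [ 0.5005 -0.0071  0.052 ] bed [-68.3 -23.7]
rivet bed 49 [339.3 224.5] [ 0.4967 -0.0569  0.052 ] bed [-67.6 -73.6]
snap bed 104 [269.7 191.9] [0.5764 0.1022 0.056 ] bed [-2.7 92. ]
snap bed 109 [353.8 195.6] [ 0.5627 -0.0923  0.056 ] bed [   1.4 -103. ]
```

View pics/t9.png

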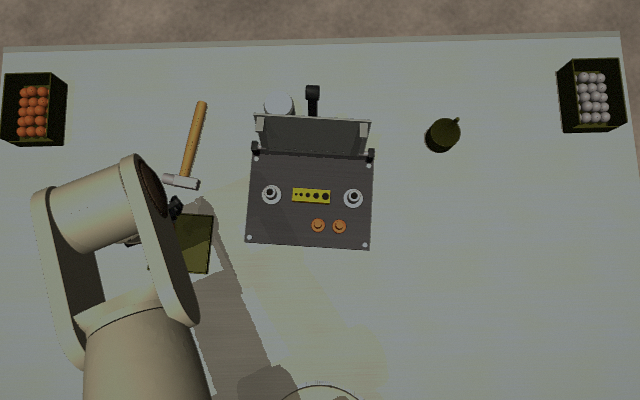

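Two rivets stand at (317,225) and (339,226), 50 mm apart and on the row. Now the third.

Request:
drive_tool:
  steps:
    - [-0.1,0.4,2.8,-3,0]
    - [-0.1,0,0,-4,0]

```text
time_s: 28.5
position: [0.5054, 0.3599, 0.0806]
eef_rot: [[-0.62, 0.783, 0.043], [0.783, 0.615, 0.091], [0.045, 0.09, -0.995]]
wrist_force: [0.8, -0.8, -0.7]
opening: 0.452
```

Request:
drive_tool:
  steps:
    - [-0.1,-0.2,-0.8,-2.5,0]
    - [-0.1,0,0,-1.3,0]

```text
time_s: 28.7
position: [0.5026, 0.3531, 0.0407]
eef_rot: [[-0.622, 0.782, 0.042], [0.782, 0.617, 0.091], [0.045, 0.089, -0.995]]
wrist_force: [-0.2, 0.9, -0.0]
opening: 0.456
```

Request:
drive_tool:
  steps:
    - [-1,0,0,0,0]
    - [-1,0,0,0,0]
    - [-1,0,0,3,0]
    - [-1,0,0,4,0]

```text
time_s: 29.1
position: [0.5019, 0.3524, 0.1113]
eef_rot: [[-0.621, 0.783, 0.037], [0.782, 0.617, 0.089], [0.046, 0.084, -0.995]]
wrist_force: [-0.3, 0.4, -0.8]
opening: 0.195
```

Request:
drive_tool:
  steps:
    - [-1,0,-4.5,1,0]
    - [-1,0,-4.8,0,0]
    - [-1,0,-4.8,0,0]
    - [-1,0,-4.8,0,0]
    - [-1,0,-4.8,0,0]

```text
time_s: 29.6
position: [0.5053, 0.1139, 0.1375]
eef_rot: [[-0.627, 0.777, 0.058], [0.778, 0.621, 0.095], [0.038, 0.105, -0.994]]
wrist_force: [0.6, -0.6, -1.1]
opening: 0.195
```

Request:
drive_tool:
  steps:
    - [-1,0,-4,0,0]
    - [-1,0,-2.2,0,0]
    - [-1,0,0,-3,0]

```text
time_s: 29.9
position: [0.5084, 0.0434, 0.1163]
eef_rot: [[-0.623, 0.779, 0.073], [0.782, 0.617, 0.092], [0.027, 0.114, -0.993]]
wrist_force: [1.1, -0.7, -2.4]
opening: 0.191
```

Request:
drive_tool:
  steps:
    - [-1,-0.6,-0.3,-3,0]
    - [-1,-0.2,0,-2,0]

```text
time_s: 30.1
position: [0.5018, 0.0384, 0.0681]
eef_rot: [[-0.621, 0.78, 0.079], [0.784, 0.615, 0.091], [0.022, 0.118, -0.993]]
wrist_force: [-0.1, -0.7, -1.0]
opening: 0.193
```

Request:
drive_tool:
  steps:
    - [-1,0,0,-1.2,0]
    - [-1,0,0,-0.6,0]

```text
time_s: 30.3
position: [0.5022, 0.0378, 0.0505]
eef_rot: [[-0.62, 0.78, 0.08], [0.784, 0.614, 0.09], [0.021, 0.119, -0.993]]
wrist_force: [-0.3, 0.2, -2.1]
opening: 0.198
```

Request:
drive_tool:
  steps:
    - [-1,0,0,-0.1,0]
    - [-0.3,0,0,0,0]
    - [-0.2,0,0,0,0]
    - [-0.2,0,0,4,0]
    - [-0.2,-0.5,4,4,0]

```text
time_s: 30.8
position: [0.4984, 0.0725, 0.1275]
eef_rot: [[-0.618, 0.782, 0.078], [0.786, 0.612, 0.09], [0.022, 0.117, -0.993]]
wrist_force: [1.0, -0.1, 0.6]
opening: 0.399
```

Request:
drive_tool:
  steps:
    - [-0.2,-1.5,4.8,0,8.59]
    - [-0.2,-1.5,4.8,0,8.59]
    - [-0.2,-1.5,4.8,0,8.59]
    - [-0.2,-1,4.8,0,0]
    - [-0.2,-1,4.8,0,0]

```text
time_s: 31.3
position: [0.4353, 0.3164, 0.1387]
eef_rot: [[-0.903, 0.428, 0.047], [0.43, 0.895, 0.121], [0.01, 0.129, -0.992]]
wrist_force: [1.7, -0.8, -0.6]
opening: 0.398
```

```bash
python3 chk.py t10.png
```

```text
gauge 504 ((569.8748779296875, 7.475379943847656), (89.57219696044922, 33.49431228637695), 84.09280395507812) bed [-0.6 -2.9]
rivet bed 49 [296.6 222.4] [0.5039 0.0414 0.052 ] bed [-69.3  24.9]
rivet bed 50 [317.6 223.5] [ 0.5003 -0.0071  0.052 ] bed [-68.5 -23.8]
rivet bed 50 [339.4 224.5] [ 0.4967 -0.057   0.052 ] bed [-67.6 -73.8]
snap bed 110 [353.8 195.6] [ 0.5625 -0.0923  0.056 ] bed [   1.2 -103. ]
snap bed 109 [278.8 208.2] [0.5375 0.0815 0.056 ] bed [-39.5  67.9]
```

View pics/t10.png

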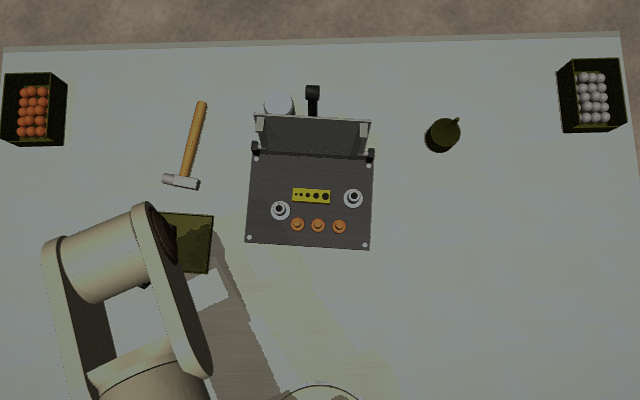

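The job's own disturbance happened while I was moving the third rivet. The left snap now sits at (280,210), bed (-39,68), when it had been at (270,192). Three rivets stand at (297,224), (318,225) and (339,226). I'll put the snap back before the last rivet.

Request:
drive_tool:
  steps:
    - [-0.15,2.0,-4.7,0,3]
    - [-0.15,2.0,-4.7,0,3]
    - [-0.15,2.0,-4.7,0,0]
    - [-0.15,2.0,-4.5,0,0]
    - [-0.15,1.5,-3.0,0,0]

```text
time_s: 31.85
position: [0.5281, 0.1207, 0.1452]
eef_rot: [[-0.941, 0.337, 0.037], [0.339, 0.934, 0.113], [0.004, 0.119, -0.993]]
wrist_force: [-0.5, 0.5, 0.7]
opening: 0.422
```

Request:
drive_tool:
  steps:
    - [-0.15,0.8,-3.2,-2,0]
    - [-0.15,0,0,-2,0]

```text
time_s: 32.05
position: [0.5404, 0.0998, 0.1104]
eef_rot: [[-0.931, 0.362, 0.044], [0.365, 0.926, 0.092], [-0.008, 0.102, -0.995]]
wrist_force: [0.2, 0.9, -0.6]
opening: 0.424
```

```bash
python3 -c "
from h import *
o=manip.get_obs();print(o['q'],o['position'],o['eef_rot'][:,2])"
```

```text
[-0.00828176  0.15908684  1.73577803  0.09892031  1.20462329 -2.81000915] [0.54041448 0.09976089 0.11035418] [ 0.04430769  0.09184798 -0.9947868 ]
```

Joint 6 has hit its range limit, so I'll turn back to jaw -5° and take the other wrist solution.

Request:
drive_tool:
  steps:
    - [-0.15,0,0,1,-8.59]
    - [-0.15,0,0,0,-8.59]
    - [-0.15,0,0,0,-8.59]
    - [-0.15,0,0,0,-8.59]
    - [-0.15,0,0,0,-8.59]

```text
time_s: 32.55
position: [0.5414, 0.0984, 0.1215]
eef_rot: [[-0.43, 0.898, 0.096], [0.903, 0.428, 0.038], [-0.007, 0.104, -0.995]]
wrist_force: [-0.5, 0.1, -0.4]
opening: 0.422
```

Request:
drive_tool:
  steps:
    - [-0.15,0,0,0,-8.59]
    - [-0.15,0,0,0,-8.59]
    - [-0.15,0,0,0,-8.59]
    - [-0.15,0,0,0,-8.59]
    - [-0.15,0,0,0,-8.59]

```text
time_s: 33.05
position: [0.5428, 0.0986, 0.1259]
eef_rot: [[0.301, 0.948, 0.103], [0.954, -0.299, -0.039], [-0.006, 0.11, -0.994]]
wrist_force: [-0.8, -1.0, 1.2]
opening: 0.423
```

Request:
drive_tool:
  steps:
    - [-0.15,0,0,0,-8.59]
    - [-0.15,0,0,0,-8.59]
    - [-0.15,0,0,0,-8.59]
    - [-0.15,0,0,0,-8.59]
    - [-0.15,0,0,0,-8.59]

```text
time_s: 33.55
position: [0.544, 0.0992, 0.1304]
eef_rot: [[0.87, 0.489, 0.054], [0.492, -0.865, -0.101], [-0.002, 0.114, -0.993]]
wrist_force: [0.1, -0.3, 0.3]
opening: 0.424
```

Request:
drive_tool:
  steps:
    - [-0.15,-0.5,-1.3,0,-8.59]
    - [-0.15,0,0,0,-8.59]
    - [-0.15,0,0,-1.5,-8.59]
    - [-0.15,0,0,-1.5,-8.59]

```text
time_s: 33.95
position: [0.5411, 0.0864, 0.1051]
eef_rot: [[0.996, -0.085, -0.004], [-0.085, -0.99, -0.115], [0.006, 0.115, -0.993]]
wrist_force: [0.6, -0.1, -1.2]
opening: 0.422
```

```bash
python3 -c "
from h import *
o=manip.get_obs();print(o['q'],o['position'],o['eef_rot'][:,2])"; python3 chk.py t11.png
```

```text
[ 0.08021278  0.21047074  1.68708731 -0.12037844  1.25931742  0.2034606 ] [0.54106071 0.08642428 0.10505502] [-0.00386988 -0.11498926 -0.9933592 ]
gauge 508 ((570.02001953125, 7.743732452392578), (90.5761947631836, 33.374610900878906), 84.37535858154297) bed [-0.4 -2.6]
rivet dish 53 [161.5 255.3] [0.4366 0.3535 0.045 ] bed [-164.8  329.6]
rivet bed 50 [296.6 222.4] [0.504  0.0413 0.052 ] bed [-69.2  24.8]
rivet bed 48 [317.6 223.5] [ 0.5004 -0.0071  0.052 ] bed [-68.4 -23.8]
rivet bed 50 [339.4 224.5] [ 0.4967 -0.057   0.052 ] bed [-67.6 -73.8]
snap bed 105 [353.8 195.6] [ 0.5626 -0.0923  0.056 ] bed [   1.3 -102.9]
```

Request:
drive_tool:
  steps:
    - [-0.15,-0.4,-0.3,-2.5,0]
    - [-0.15,0,0,-1.5,0]

```text
time_s: 34.2
position: [0.5378, 0.0835, 0.0643]
eef_rot: [[0.996, -0.092, -0.003], [-0.092, -0.989, -0.115], [0.007, 0.115, -0.993]]
wrist_force: [-0.2, 0.1, -0.0]
opening: 0.427
```

Request:
drive_tool:
  steps:
    - [-0.15,0,0,-0.8,0]
    - [-0.15,0,0,-0.4,0]

```text
time_s: 34.4
position: [0.538, 0.0836, 0.0517]
eef_rot: [[0.996, -0.088, -0.003], [-0.087, -0.99, -0.115], [0.007, 0.115, -0.993]]
wrist_force: [-0.3, 0.7, -0.0]
opening: 0.427
```

```bash
python3 - <<'E'
from h import *
o=manip.get_obs();print(o['position'],o['wrist_force'])
d=cam('scene'); save(d,'s12.png',(250,150,400,290),5)
E
```

```text
[0.5379653  0.0836197  0.05174966] [-0.29368428  0.66903225 -0.002744  ]
```

View pics/s12.png

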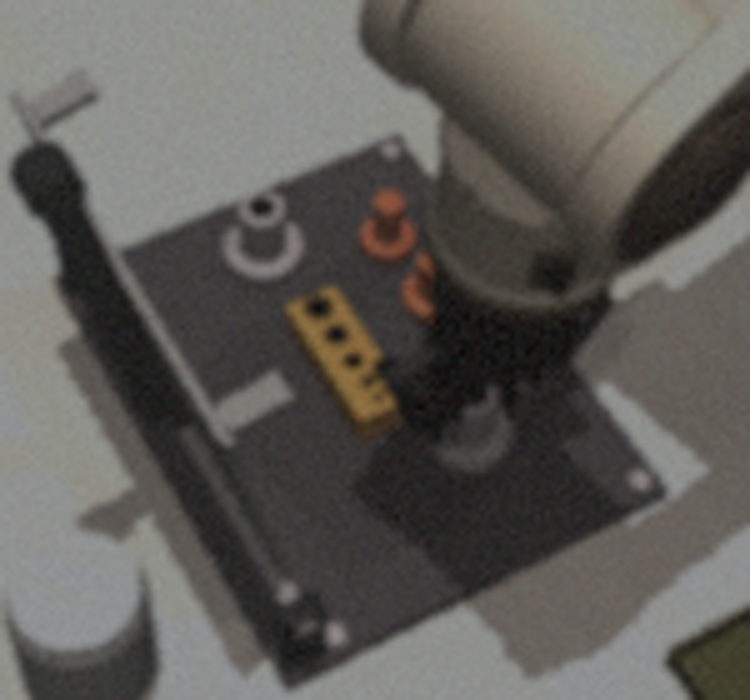

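The snap at (475,430) in the crop is between the fingers. I'll grip and lift.

Request:
drive_tool:
  steps:
    - [-1,0,0,0,0]
    - [-1,0,0,0,0]
    - [-1,0,0,0,0]
    - [-1,0,0,3,0]
  force: 60

```text
time_s: 34.85
position: [0.537, 0.0838, 0.0807]
eef_rot: [[0.996, -0.085, -0.007], [-0.086, -0.99, -0.115], [0.003, 0.115, -0.993]]
wrist_force: [0.3, 0.4, -2.8]
opening: 0.308
```

Request:
drive_tool:
  steps:
    - [-1,2,1.2,0,0]
    - [-1,1.8,1.1,-0.5,0]

```text
time_s: 35.05
position: [0.5766, 0.1067, 0.0809]
eef_rot: [[0.996, -0.087, -0.001], [-0.086, -0.99, -0.115], [0.009, 0.114, -0.993]]
wrist_force: [0.4, 0.7, -3.9]
opening: 0.309
```

Request:
drive_tool:
  steps:
    - [-1,0,0.1,-1.5,0]
    - [-1,0,0,-0.8,0]

```text
time_s: 35.25
position: [0.5785, 0.1088, 0.0579]
eef_rot: [[0.996, -0.086, 0.002], [-0.085, -0.99, -0.114], [0.011, 0.113, -0.993]]
wrist_force: [0.5, -0.2, -4.4]
opening: 0.307
```

Request:
drive_tool:
  steps:
    - [-1,0,0,-0.5,0]
    - [-0.1,0,0,0,0]
    - [-0.1,0,0,0,0]
    - [-0.1,0,0,4,0]
    - [-0.1,0,0,4,0]

```text
time_s: 35.75
position: [0.5741, 0.1073, 0.1289]
eef_rot: [[0.996, -0.085, -0.009], [-0.085, -0.99, -0.115], [0.001, 0.116, -0.993]]
wrist_force: [0.7, 0.0, 0.6]
opening: 0.448
```

Request:
drive_tool:
  steps:
    - [-0.1,-2.5,4.5,0,0]
    - [-0.1,-2.5,4.5,0,0]
    - [-0.1,-2.5,4.5,0,0]
    - [-0.1,-2.5,4.5,0,0]
    - [-0.1,-2.5,4.5,0,0]

```text
time_s: 36.25
position: [0.4531, 0.3253, 0.138]
eef_rot: [[0.995, -0.096, 0.003], [-0.095, -0.989, -0.113], [0.014, 0.112, -0.994]]
wrist_force: [1.2, 0.5, 0.4]
opening: 0.449
```

```bash
python3 chk.py t13.png
```

```text
gauge 509 ((569.0567626953125, 7.543376922607422), (89.5931396484375, 35.03192138671875), 84.22228240966797) bed [-1.4 -2.9]
rivet bed 49 [296.6 222.3] [0.5042 0.0413 0.052 ] bed [-69.   24.9]
rivet bed 49 [317.7 223.4] [ 0.5004 -0.0072  0.052 ] bed [-68.4 -23.8]
rivet bed 50 [339.4 224.5] [ 0.4967 -0.057   0.052 ] bed [-67.6 -73.8]
snap bed 107 [268.1 191.9] [0.5763 0.106  0.056 ] bed [-3.2 95.8]
snap bed 103 [353.8 195.5] [ 0.5629 -0.0924  0.056 ] bed [   1.6 -103. ]
```

View pics/t13.png

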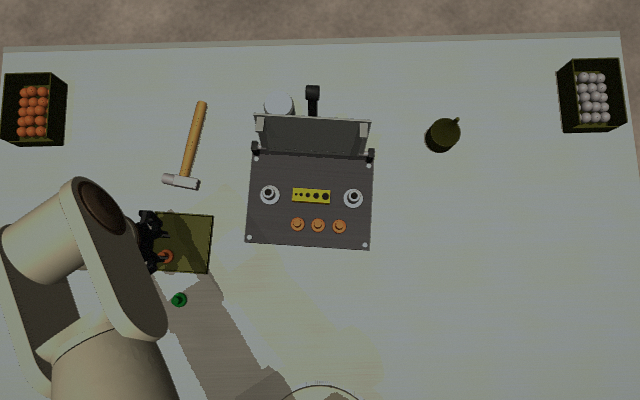

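The snap is back in place at (268,192). Now the last rivet.

Request:
drive_tool:
  steps:
    - [-0.3,-1.6,2.6,-3,0]
    - [-0.3,0,0,-3,0]

```text
time_s: 36.5
position: [0.4329, 0.3609, 0.0816]
eef_rot: [[0.996, -0.09, 0.009], [-0.089, -0.99, -0.106], [0.019, 0.105, -0.994]]
wrist_force: [1.1, -0.6, -0.0]
opening: 0.35
```

Request:
drive_tool:
  steps:
    - [-0.3,0.4,-0.6,-2,0]
    - [-0.3,0,0,-0.8,0]

```text
time_s: 36.7
position: [0.4352, 0.355, 0.0511]
eef_rot: [[0.996, -0.088, 0.008], [-0.086, -0.99, -0.107], [0.017, 0.106, -0.994]]
wrist_force: [-0.7, 0.1, 0.3]
opening: 0.355
```

Request:
drive_tool:
  steps:
    - [-0.3,0.15,0,-0.9,0]

```text
time_s: 36.8
position: [0.4368, 0.355, 0.0424]
eef_rot: [[0.996, -0.088, 0.009], [-0.087, -0.991, -0.107], [0.018, 0.105, -0.994]]
wrist_force: [0.4, -0.5, 0.1]
opening: 0.35
```

Request:
drive_tool:
  steps:
    - [-1,0,0,0,0]
    - [-1,0,0,0,0]
    - [-1,0,0,3,0]
    - [-1,0,0,4,0]
  force: 40

```text
time_s: 37.2
position: [0.4356, 0.3532, 0.1108]
eef_rot: [[0.996, -0.089, 0.002], [-0.088, -0.99, -0.111], [0.012, 0.11, -0.994]]
wrist_force: [0.9, 0.5, -0.9]
opening: 0.194
```

Request:
drive_tool:
  steps:
    - [-1,1.4,-4.5,1,0]
    - [-1,1.4,-4.6,0,0]
    - [-1,1.4,-4.6,0,0]
    - [-1,1.4,-4.6,0,0]
    - [-1,1.0,-4.0,0,0]

```text
time_s: 37.7
position: [0.5048, 0.1283, 0.1325]
eef_rot: [[0.996, -0.084, 0.018], [-0.081, -0.991, -0.104], [0.026, 0.102, -0.994]]
wrist_force: [1.0, 0.6, -2.6]
opening: 0.2
```

Request:
drive_tool:
  steps:
    - [-1,0.5,-2.3,-1,0]
    - [-1,0,0,-3,0]

```text
time_s: 37.9
position: [0.5134, 0.0997, 0.0974]
eef_rot: [[0.996, -0.09, 0.027], [-0.086, -0.991, -0.104], [0.036, 0.101, -0.994]]
wrist_force: [0.2, 0.8, -2.2]
opening: 0.195
```

Request:
drive_tool:
  steps:
    - [-1,-0.4,-0.5,-2.5,0]
    - [-1,0,0,-1,0]

```text
time_s: 38.1
position: [0.5094, 0.093, 0.0616]
eef_rot: [[0.995, -0.093, 0.028], [-0.089, -0.991, -0.104], [0.037, 0.101, -0.994]]
wrist_force: [1.0, 0.6, -1.1]
opening: 0.196
```

Request:
drive_tool:
  steps:
    - [-1,0,0,-0.8,0]
    - [-1,0,0,-0.35,0]

```text
time_s: 38.3
position: [0.51, 0.0933, 0.0505]
eef_rot: [[0.995, -0.093, 0.029], [-0.09, -0.991, -0.104], [0.038, 0.1, -0.994]]
wrist_force: [-0.2, 0.9, -1.4]
opening: 0.193
```

Request:
drive_tool:
  steps:
    - [-0.3,0,0,0,0]
    - [-0.3,0,0,0,0]
    - [-0.3,0,0,4,0]
    - [-0.3,0,0,5,0]
    - [-0.3,-1,3,4,0]

```text
time_s: 38.8
position: [0.4994, 0.122, 0.1815]
eef_rot: [[0.995, -0.093, 0.024], [-0.09, -0.99, -0.104], [0.033, 0.102, -0.994]]
wrist_force: [0.8, 0.4, 0.9]
opening: 0.346
```

Request:
drive_tool:
  steps:
    - [-0.3,-2,4.5,0,0]
    - [-0.3,-2,4.5,0,0]
    - [-0.3,-1,4.5,0,0]
    - [-0.3,0,4.5,0,0]
    - [-0.3,0,0,0,0]

```text
time_s: 39.3
position: [0.4484, 0.3119, 0.1945]
eef_rot: [[0.995, -0.095, 0.042], [-0.09, -0.991, -0.097], [0.051, 0.093, -0.994]]
wrist_force: [0.0, -0.9, 0.2]
opening: 0.352
```

```bash
python3 chk.py t14.png; python3 snap.py s14.png
```

```text
gauge 512 ((568.9547119140625, 7.759212493896484), (90.00206756591797, 35.278446197509766), 84.22228240966797) bed [-1.5 -2.7]
rivet bed 49 [273.8 220.4] [0.5099 0.0938 0.052 ] bed [-68.1  77.6]
rivet bed 48 [296.6 222.3] [0.5042 0.0412 0.052 ] bed [-69.   24.7]
rivet bed 50 [317.6 223.5] [ 0.5003 -0.0071  0.052 ] bed [-68.5 -23.8]
rivet bed 50 [339.3 224.6] [ 0.4964 -0.0569  0.052 ] bed [-67.8 -73.7]
snap bed 109 [268. 192.] [0.5762 0.1061 0.056 ] bed [-3.2 95.9]
snap bed 111 [353.7 195.6] [ 0.5627 -0.0922  0.056 ] bed [   1.3 -102.8]
```

View pics/t14.png

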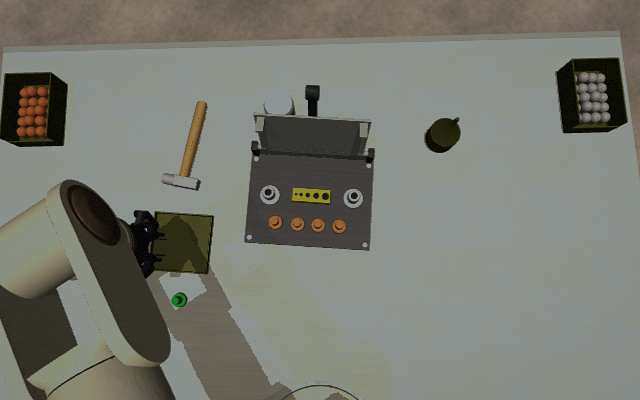

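View pics/s14.png

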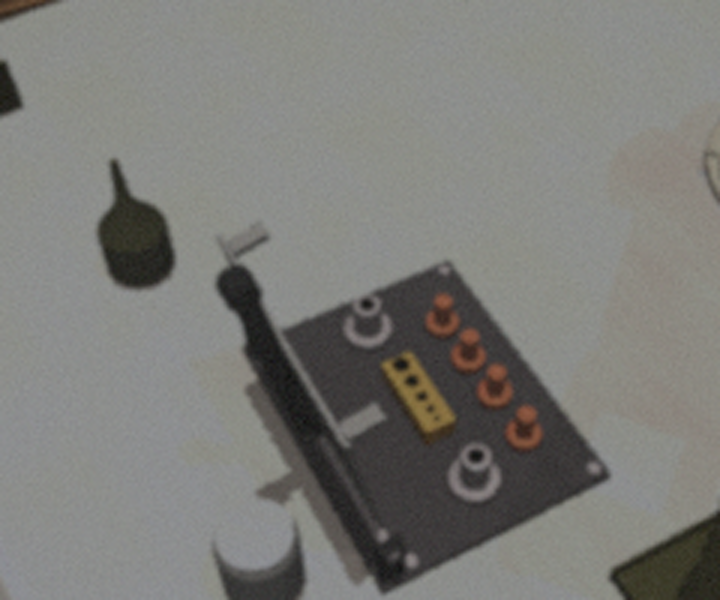

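Everything stands as asked. The top view shows the block at (311,196), the snaps at (268,192) and (354,196), and the rivets at (275,222), (297,224), (318,225) and (339,226). The stop is open, the bystanders are unmoved and the arm is clear. I'll hand in.

```bash
python3 -c "
from h import *
print(hand_in())"
```

```text
the job is handed in; nothing more can be done
None
```

The job is done and handed in at about 39 s. My last camera check had every item within its limits, but the hand-in gives no verdict.

I lifted the stop by its lever until it rested open. The block, both snaps and all four copper rivets were then set on the bed; the green look-alike was left alone.

| Item | Last check (bed frame, mm) | Limit |
|---|---|---|
| Block | 1.5 and 2.7 off centre, within about 0.01 rad of parallel | 12 mm, 0.12 rad |
| Snaps | about 99 and 100 from the block centre, within 4 of its line | 84–114, 14 in line |
| Rivet row | 68–69 in front of the bed centre | 53–83 |
| Rivet spacing | 48.5 to 53 apart, at y = -74, -24, +25 and +78 | over 37, within 105 sideways |

In the final pictures the rivets and snaps look upright, the stop is open, and the hammer, oil can and tin look unmoved. The stop and the bystanders were judged by eye; I did not measure the joint angle or their shift.

Three things did not go smoothly:
- **Snap knocked aside:** the left snap was about 45 mm out of place after the third rivet was set. I took this to be the announced disturbance and put it back.
- **Tool tilt:** the tool slowly tilted to about 0.13 rad from repeated small moves. It stayed workable and the parts still sat flat.
- **Joint 6 limit:** joint 6 touched its range limit once, reading -2.81001 against -2.81. I turned it back straight away and the run continued, but the judge could count that as passing the range.

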